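Rap the wedged sleeve out of its pot and put it under the microscope

ROBOT

A 6-joint arm with a two-finger parallel gripper is mounted at the origin on the work surface. World frame = base frame: x ahead of the robot, y to its left, z up, the work surface at z = 0. Lengths are in m, angles in degrees, forces in N, time in s.
With the tool pointing down it reaches from about 0.15 to 0.775 m from the base axis. Payload 6.1 kg.
Tool frame: the origin (TCP) lies at the very end of the fingers, on their centre line; the grasp point (between the pads) lies 19 mm behind it; z points along the fingers, y is the direction in which the jaws open and shut (so a half turn about z gives the same grasp; the last joint's range is limited). The gripper opens to 85 mm and grips with 20 to 120 N. Pads are 22 mm wide; open, the fingers measure 114 mm over their backs; the gripper's body (76 mm by 85 mm) begins 54 mm behind the grasp point. The pads swing forward as they close: fully open they stand 13 mm farther back than shut.
Start: joints at [71.963, 7.208, -2.269, 80.523, 0, 90], TCP at [0.163, 0.499, 0.231] pointing down, gripper open.
Joint ranges: [-155.77, 155.77], [-54.66, 111.73], [-72.52, 77.12], [-102.08, 115.82], [-83.92, 84.16], [-180, 180]. Speed limits (degrees/s): [136.94, 136.94, 172.46, 180, 180, 180].

INTERFACE

Orientations are given as [roll, pitch, yaw] about the fixed x, y, z axes, in that order (R = Rz(yaw) Ry(pitch) Rx(roll)).
In Python, from bench import r, eyes gives the robot as it stands.
- The arm moves only by the tool carry_out, never from a script. Its argument "deltas" is a list of rows, each a list of 5 numbers: the closure, from 0 (fully open) to 1 (shut), then the shift along the tool's x, y, z in cm, then the turn about the tool's z in degrees. In form: [[claw, dx, dy, dz, roll], ...]. A call has 1 to 8 rows; each row is the pose to reach, as a shift and turn from the pose commanded when the call began, along the tool's axes at that moment; what a row does not reach only later rows make up. A row lasts 1/8 s, in which the tool goes at most 62.5 mm and 10.7 degrees, less where a joint would pass 70% of its speed; a pose out of reach is approached as far as the arm can. A call with a gripper value outside its range is refused whole. The fingers move at their own pace and stop on an object; the grip force is fixed at half the most. Time passes only in rows, so rows that repeat a pose let the fingers close. It gives the time, the measured TCP pose, the force and the opening at its end, in the units of the state.
- r.get_obs(): the state, without advancing time (a new reading comes with each control period).
- eyes.grab_frame(name): name is "scene" or "top"; returns the picture (400x640x3 uint8, red, green, blue); there is no depth.
- eyes.camera_model(name): a dict with "fx", "fy", "cx", "cy" (pixels), "R" (3x3) and "t" (3): a world point X has camera coordinates R X + t. Camera axes: x right, y down, z forward; pixel columns grow to the right and rows downward; lengths in m; the calibration is good to about 2 mm. A picture is of the moment at which its call begins. camera_model takes no time and is no camera call.
- r.hand_in(): hands the job in, once; it reports no verdict.
Trained networks look in the newest picture that a camera, given by its name, has taken for a name from the list of things; names that differ only in an ending like _2 or _b are one class to them, and where a whole thing is asked for, a point or a joint stands for the part that bears it (a point fixed in the world has none). Each returns a list of dicts, best first, with "score" (0 to 1); they miss things now and then, are a little off and sometimes report something else, mostly with a low value. They report only what shows in the picture. A call takes as long as a camera call. They do not tell look-alikes from the thing itself.
- eyes.search_frame(label, camera): "rect" ([left, top, right, bottom] in pixels, round what is visible of it).
- eyes.trace(label, camera): "mask" (400x640 bool, what is visible of it) and "rect" ([left, top, right, bottom] in pixels, round what is visible of it).
- eyes.landmark_of(label, camera): "location" ([row, column] in pixels: a listed point, or the origin of a listed thing).
The state is a dict: "time_s": time; "q": joint angles; "dq": joint speeds; "joint_torque": joint torques, N m; "eef_pos": TCP position; "tcp_rot": TCP orientation; "force": force on the tool from outside, world axes, zero at the start; "moment": the same for the moment, N m; "opening": finger opening in m.
Only numpy, scipy, OpenCV 4.12 (cv2) and the standard library are available. Lean on these libraries where they do the work, as an engineer would, in place of code of your own. Each camera call takes 0.05 s, during which the arm holds its last target. There are 200 camera calls.

TASK

The last brass sleeve is wedged in the clear tapered pot that leans mouth-down in the slanted draining rack: lift the pot out with the sleeve still in it and rap its mouth squarely on the middle of the round steel rapping plate until the sleeve drops out. Stand the empty pot mouth-down in the middle of the blue mat, then set the sleeve down gently, upright, on the middle of the ring mark on the aluminium stage under the microscope. Do not touch the microscope or its column, and leave the other things on the bench where they are.

Things in the scene. Friction and masses are not known exactly. Their poses are not given: they have to be found in the camera images.
- pot: clear tapered pot, black closed end, 90 mm long, 0.12 kg. Origin: centre of the mouth; z runs from mouth to closed end. Outside: straight, 40 mm diameter, from 50 to 90 mm above the mouth (grip here, fingertips not below 52 mm while racked), flaring to 54 mm at the mouth; wall 3.5 mm. Starts mouth-down in the rack, leaning 30 degrees, closed end towards the rack's -x side
- sleeve: brass cylinder, 28 mm diameter, 52 mm long, 0.10 kg, ends alike; origin: centre of the lower end, z its axis. Wedged in the pot on its axis, lower end 31 mm in from the mouth, by sprung nubs (about 4 times its weight). Slow pressing does nothing; each brisk rap (mouth meets plate at 0.15 to 0.4 m/s, stopping dead) jolts it down 2 mm or more; after about 6 mm it drops and stands on the plate
- rack_seat (a point): where the centre of the pot's mouth sits in the fixed black rack, 45 mm above the bench; x horizontal, z up. The rack (base 110 by 90 mm) has a foot plate and saddles under the pot on its -x side, up to 50 mm along it; the pot's sides (+y, -y) and upper 40 mm are free. Take the pot out along its own leaning axis; to free the emptied pot from the sleeve lift it straight up 60 mm
- rap_top (a point): centre of the top of the fixed round steel rapping plate, 100 mm diameter, top 12 mm above the bench
- mat_top (a point): centre of the top of the fixed round blue mat with a white ring, 84 mm diameter, top 4 mm above the bench
- stage_mark (a point): centre of the ring mark on the fixed stage: aluminium plate 110 by 110 mm on black legs, top 75 mm above the bench; x points from the open robot side to the column. See scope for what hangs above. Come in from the -x side with the tool leaned back about 30 degrees from vertical, top towards -x
- vial: bystander: amber vial, 28 mm diameter, 45 mm high, standing; origin underneath
- tube: bystander: clear bottle-shaped tube with black cap, 32 mm diameter, 110 mm high, standing; origin underneath
- nut: bystander: steel hex nut 26 mm across corners, 14 mm high; origin underneath
- cap: bystander: black cap, 34 mm diameter, 18 mm high; origin underneath
- driver: bystander: screwdriver with red handle (26 mm thick), 150 mm long, lying along its x axis; origin underneath, at mid-length
- dish: bystander: clear dish, 60 mm diameter, 14 mm high; origin underneath
- objective: bystander: dark objective lens, 30 mm diameter, 40 mm high, standing; origin underneath
- scope: fixed microscope, 36 mm diameter with 54 mm clamp ring, upright straight above the stage mark, from 162 mm above the stage top upwards (clamp from 212 mm); horizontal arm along +x 215 to 245 mm above the stage top; column 24 mm diameter, 150 mm from the mark along +x, on an 80 by 130 mm foot. Origin on the bench below the mark, axes as the stage's
There are look-alikes about, which are no part of the job. What is shaped like the pot but green is not meant. There is more than one size of the part that bears mat_top; the job needs the smaller.

How it is judged (in metres and radians):
On the way, in this order (a step that is already met when the one before it is completed fails the run):
1. the pot is lifted clear of the rack in the fingers, the sleeve still wedged in it (distance between pot and rack_seat above 0.06 m and contact force between the fingers and pot above 0.5 N and z of sleeve in the frame of pot above 0.024 m), for 0.1 s.
2. the pot's mouth strikes the rapping plate squarely (contact force between pot and rap_plate above 4 N and horizontal distance between pot and rap_top below 0.03 m and angle between pot's own z axis and vertical below 0.2 rad).
3. the sleeve has dropped to the rapping plate inside the upturned pot (height (world z) of sleeve below 0.018 m and horizontal distance between sleeve and rap_top below 0.045 m and angle between sleeve's own z axis and vertical below 0.2 rad), for 0.1 s.
4. the empty pot stands mouth-down on the mat (horizontal distance between pot and mat_top below 0.015 m and height (world z) of pot below 0.008 m and angle between pot's own z axis and vertical below 0.1 rad), for 0.1 s.
5. the fingers set the sleeve down on the stage, not dropping it (horizontal distance between sleeve and stage_mark below 0.012 m and contact force between the fingers and sleeve above 0.5 N and height (world z) of sleeve between 0.071 and 0.079 m), for 0.05 s.
At the end, for the whole second after the job is handed in: The sleeve stands upright (within 0.1 rad) at rest on the stage, its axis within 12 mm of the ring mark; the pot stands mouth-down (within 0.1 rad) at rest on the mat, centred within 15 mm; both are released (all of step 4 and horizontal distance between sleeve and stage_mark below 0.012 m and height (world z) of sleeve between 0.071 and 0.079 m and angle between sleeve's own z axis and vertical below 0.1 rad and linear speed of each of sleeve, pot below 0.02 m/s); the robot touches nothing.
It fails at once if the microscope is touched (contact force between any of the arm, the fingers, sleeve and scope above 1 N).
It fails at once if a bystander is moved by more than 20 mm (distance of any of vial, tube, nut, cap, driver, dish, objective from where it was at the start of the episode above 0.02 m).
It fails at once if the tube or the vial is tipped over (angle between any of tube, vial's own z axis and vertical above 0.6 rad).
It also fails if it takes over 67 s, if anything falls off the work surface, if the arm or the gripper's body presses on something with over 40 N, if the wrist force passes 120 N, or if a joint passes its speed limit or range.

## Working session

There is one attempt and no reset: what is moved stays moved. The work goes in short steps, Python scripts to look and compute and a tool call to move; the robot and the scene stay as the last step left them, time stands still between calls to the robot, and variables do not carry over. Pictures are saved under pics/ and viewed, about 8 in all and at most 12, crops included, and the job is handed in when it is done.

Besides the shell and the picture viewer there is one more tool, called after "Request:" as name([rows], argument=value, ...), one row to a line, values as JSON. carry_out: Moves the arm, as the interface text tells. Its arguments: {"type":"object","properties":{"deltas":{"type":"array"}},"required":["deltas"]}

```bash
ls; mkdir -p pics
cat > h.py <<'E'
import numpy as np, cv2
from bench import r, eyes
def save(n,img,box=None,s=1):
    if box: img=img[box[1]:box[3],box[0]:box[2]]
    if s!=1: img=cv2.resize(img,None,fx=s,fy=s,interpolation=cv2.INTER_CUBIC)
    cv2.imwrite(f'pics/{n}.png',img[:,:,::-1])
def world(cam,row,col,z):
    m=eyes.camera_model(cam);R=np.array(m['R']);t=np.array(m['t'])
    d=R.T@np.array([(col-m['cx'])/m['fx'],(row-m['cy'])/m['fy'],1]);c=-R.T@t
    return c+d*(z-c[2])/d[2]
def pix(cam,X):
    m=eyes.camera_model(cam);p=np.array(m['R'])@np.array(X)+m['t']
    return np.array([m['fy']*p[1]/p[2]+m['cy'],m['fx']*p[0]/p[2]+m['cx']])
def tri(a,b):  # a=(row,col) scene, b=(row,col) top
    p=[]
    for cam,(row,col) in (('scene',a),('top',b)):
        m=eyes.camera_model(cam);R=np.array(m['R']);t=np.array(m['t'])
        d=R.T@np.array([(col-m['cx'])/m['fx'],(row-m['cy'])/m['fy'],1]);p.append((-R.T@t,d/np.linalg.norm(d)))
    A=np.stack([p[0][1],-p[1][1]],1);s=np.linalg.lstsq(A,p[1][0]-p[0][0],rcond=None)[0]
    P=p[0][0]+s[0]*p[0][1];Q=p[1][0]+s[1]*p[1][1]
    return (P+Q)/2,np.linalg.norm(P-Q)
E
cat > a.py <<'E'
from h import *
np.set_printoptions(precision=4,suppress=True)
ims={c:eyes.grab_frame(c) for c in('scene','top')}
for c in ims:
    m=eyes.camera_model(c);print(c,m['fx'],-np.array(m['R']).T@m['t']);save(c,ims[c],s=1.25)
Z=dict(pot=.045,sleeve=.07,rack_seat=.045,rap_top=.012,mat_top=.004,stage_mark=.075,vial=0,tube=0,nut=0,cap=0,driver=0,dish=0,objective=0,scope=0)
for n in Z:
    for c in ims:
        for d in eyes.landmark_of(n,c)[:4]:
            if d['score']>.25: print(n,c,round(d['score'],2),np.round(d['location'],1),world(c,*d['location'],Z[n]))
print(r.get_obs()['time_s'])
E
python3 a.py
```

```text
pics
scene 464.51755551849504 [0.9939 0.5716 0.7595]
top 418.1680498879744 [0.426  0.0339 1.1224]
pot scene 0.75 [178.4 263.2] [ 0.6214 -0.1231  0.045 ]
pot scene 0.58 [184.9 354.7] [0.479  0.0283 0.045 ]
pot scene 0.5 [135.1 324. ] [ 0.4158 -0.1557  0.045 ]
pot top 0.95 [180.  380.8] [ 0.6132 -0.1211  0.045 ]
pot top 0.71 [232.3 323.9] [0.4758 0.0265 0.045 ]
rack_seat scene 0.7 [179.  356.1] [0.4637 0.0161 0.045 ]
rack_seat top 0.82 [235.5 326.8] [0.4676 0.019  0.045 ]
rap_top scene 0.81 [261.6 451.5] [0.4581 0.2911 0.012 ]
rap_top top 0.91 [235.3 226.3] [0.4673 0.2848 0.012 ]
mat_top scene 0.77 [258.4 331.2] [0.63   0.1256 0.004 ]
mat_top scene 0.59 [338.6 338.9] [0.7325 0.2682 0.004 ]
mat_top scene 0.52 [164.5 335.7] [ 0.4359 -0.0874  0.004 ]
mat_top scene 0.48 [270.9 395.8] [0.553  0.2318 0.004 ]
mat_top top 0.77 [171.8 283.6] [0.6409 0.1369 0.004 ]
mat_top top 0.65 [139.6 237.8] [0.73   0.2646 0.004 ]
stage_mark scene 0.96 [124.4 249.6] [ 0.5516 -0.2799  0.075 ]
stage_mark top 0.78 [207.7 446.9] [ 0.5386 -0.282   0.075 ]
vial scene 0.72 [162.7 337.8] [ 0.4246 -0.0926  0.    ]
vi
[... 383 characters left out ...]
[271.1 395. ] [0.5522 0.2293 0.    ]
cap scene 0.56 [260.1 452.2] [0.4455 0.2851 0.    ]
cap scene 0.49 [232.  406.1] [0.4614 0.1736 0.    ]
cap top 0.54 [203.7 252.6] [0.5534 0.2195 0.    ]
driver scene 0.9 [230.7 400.9] [0.4672 0.1639 0.    ]
driver top 0.54 [239.2 272.3] [0.4583 0.164  0.    ]
dish scene 0.72 [243.9 242.8] [ 0.7448 -0.0265  0.    ]
dish top 0.94 [134.8 340.5] [ 0.7466 -0.0178  0.    ]
objective scene 0.7 [133.3 319.7] [ 0.383  -0.2152  0.    ]
objective scene 0.43 [180.6 353.6] [ 0.4385 -0.0186  0.    ]
objective top 0.4 [264.4 413.1] [ 0.395  -0.2106  0.    ]
objective top 0.35 [170.7 286. ] [0.6448 0.1308 0.    ]
scope scene 0.68 [331.6 418.9] [0.6139 0.3484 0.    ]
1.5
```

View pics/scene.png

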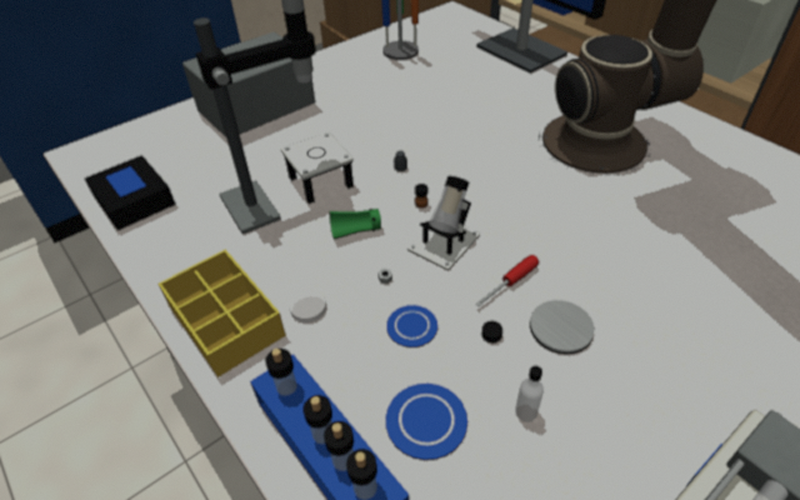

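View pics/top.png

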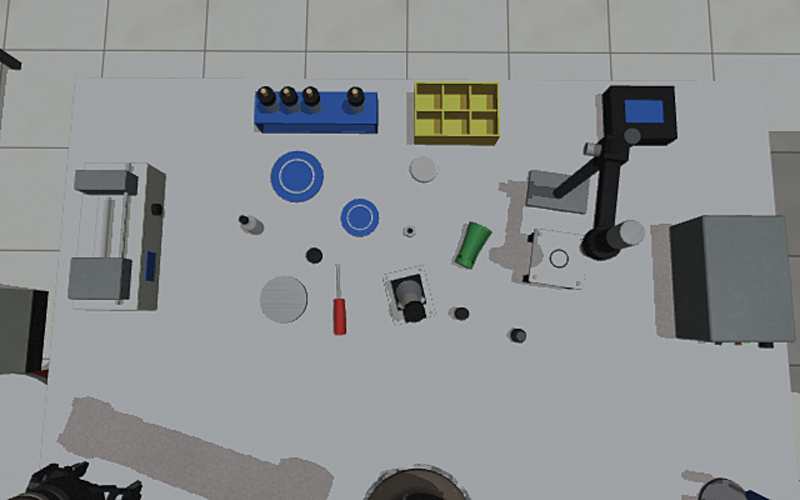

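The smaller blue mat is at (412,325) in the scene view and (360,217) in the top view, both at 1.25x. The larger one is at (427,420) / (297,176). The clear pot leans in the rack at (452,200) / (410,300). The green look-alike lies at (358,222) / (473,245). Next I'll measure these more finely.

```bash
cat > b.py <<'E'
from h import *
np.set_printoptions(precision=4,suppress=True)
print({k:np.round(v,3) for k,v in r.get_obs().items()})
Z=dict(rap_top=.012,mat_top=.004,stage_mark=.075,pot=0,rack_seat=0,driver=0,sleeve=0)
for c in ('scene','top'):
    img=eyes.grab_frame(c)
    for n in Z:
        for d in eyes.trace(n,c)[:3]:
            if d['score']<.3: continue
            m=d['mask'].astype(np.uint8)
            cs=max(cv2.findContours(m,0,2)[0],key=cv2.contourArea)
            if len(cs)<6: continue
            e=cv2.fitEllipse(cs)
            # rectified: contour to plane, min enclosing
            P=np.array([world(c,p[0][1],p[0][0],Z[n]) for p in cs])[:,:2].astype(np.float32)
            (cc,wh,a)=cv2.fitEllipse(P)
            print(c,n,round(d['score'],2),d['rect'],'plane c',np.round(cc,4),'axes',np.round(wh,3),round(a), 'img',np.round(e[0],1),np.round(e[2]))
    if c=='top':
        a=img[210:275,295:360]; b=img[180:240,415:475]
        f=lambda x:cv2.resize(x,(390,390),interpolation=cv2.INTER_CUBIC)
        t=np.hstack([f(a),f(b)])
    else:
        a=img[130:220,320:390]; b=img[95:160,215:290]
        s=np.hstack([f(a) if 0 else cv2.resize(a,(350,450),interpolation=2),cv2.resize(b,(450,390),interpolation=2)[:450] if 0 else np.vstack([cv2.resize(b,(450,390),interpolation=2),np.zeros((60,450,3),np.uint8)])])
save('t2',t);save('s2',s)
print(r.get_obs()['time_s'])
E
python3 b.py
```

```text
{'time_s': np.float64(1.5), 'q': array([71.964,  7.209, -2.269, 80.524, -0.001, 90.001]), 'dq': array([ 0.047, -0.031, -0.019,  0.112, -0.025,  0.034]), 'joint_torque': array([ -0.001, -43.57 ,  35.308,   0.001,  -0.   ,   0.   ]), 'eef_pos': array([0.163, 0.499, 0.231]), 'tcp_rot': array([-179.997,    0.001,  161.964]), 'force': array([-0.354,  0.178,  0.438]), 'moment': array([-0.047, -0.024,  0.01 ]), 'opening': np.float64(0.085)}
scene rap_top 0.95 [425.5, 243.1, 478.2, 284.1] plane c [0.461  0.2864] axes [0.099 0.105] 117 img [448.8 261.8] 108.0
scene mat_top 0.67 [304.7, 309.3, 374.2, 371.1] plane c [0.7267 0.2662] axes [0.116 0.117] 9 img [340.7 337.4] 96.0
scene mat_top 0.66 [312.4, 241.8, 348.6, 277.3] plane c [0.6365 0.1266] axes [0.082 0.085] 118 img [329.  260.9] 85.0
scene mat_top 0.33 [326.9, 160.5, 382.5, 217.4] plane c [0.4557 0.0079] axes [0.099 0.175] 117 img [355.4 189.9] 44.0
scene stage_mark 0.61 [153.9, 0.6, 280.4, 187.1] plane c [ 0.4969 -0.5836] axes [0.271 1.04 ] 157 img [210.5  92.7] 170.0
scene pot 0.89 [263.6, 167.6, 305.5, 191.2] plane c [ 0.5599 -0.1416]
[... 1094 characters left out ...]
63.0
top pot 0.61 [359.3, 178.2, 391.5, 217.8] plane c [ 0.5791 -0.1191] axes [0.05  0.117] 62 img [377.8 195.3] 28.0
top rack_seat 0.56 [304.1, 212.9, 348.0, 260.1] plane c [0.4677 0.0189] axes [0.096 0.127] 108 img [326.6 236.3] 162.0
top driver 0.79 [266.0, 212.2, 277.9, 265.9] plane c [0.3919 0.1645] axes [0.023 0.249] 92 img [271.5 264.8] 180.0
top driver 0.44 [243.9, 198.2, 258.2, 212.6] plane c [0.552 0.224] axes [0.032 0.04 ] 151 img [250.9 204.2] 117.0
top sleeve 0.71 [364.9, 243.8, 373.9, 257.0] plane c [ 0.4301 -0.0926] axes [0.028 0.032] 8 img [368.4 250.7] 85.0
top sleeve 0.32 [329.3, 124.4, 352.3, 147.8] plane c [ 0.7465 -0.0139] axes [0.056 0.062] 81 img [339.1 134.9] 11.0
2.3
```

View pics/t2.png

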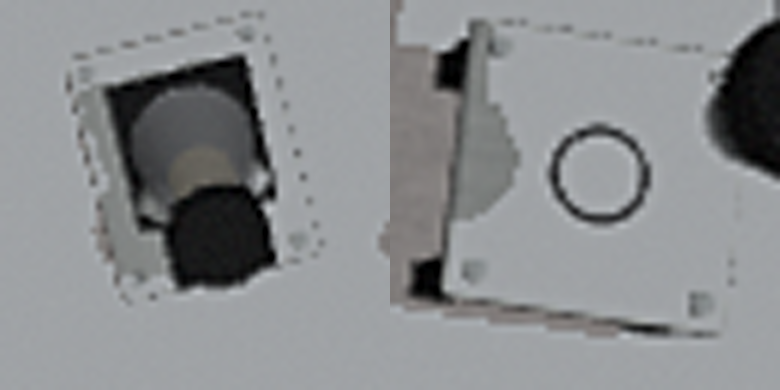

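View pics/s2.png

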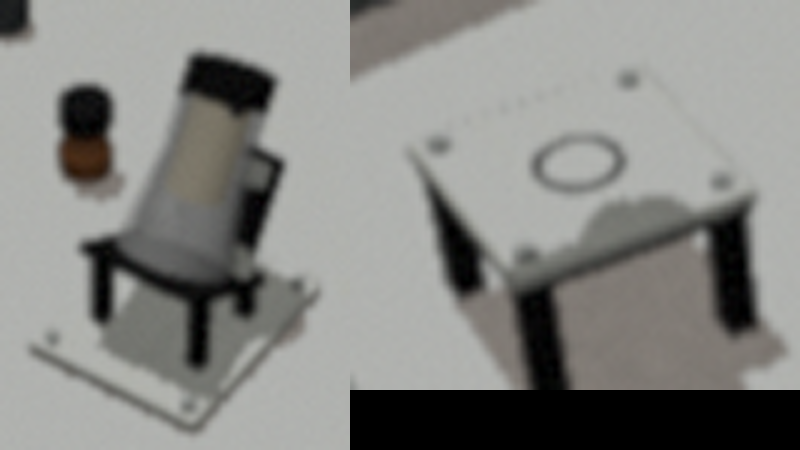

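The crops confirm the target: a clear pot with a brass sleeve inside, black end up, in the rack. The ring mark centre is at top (447.3, 206.8) and scene (253, 122).

```bash
cat > c.py <<'E'
from h import *
from scipy.optimize import minimize
np.set_printoptions(precision=4,suppress=True)
T=np.array([(132,130),(150,100),(195,86),(240,100),(258,130),(262,170),(275,225),(265,270),(215,290),(178,275),(165,235),(140,190)])/6+[295,210]-.5
S=np.array([(195,52),(235,58),(278,78),(262,125),(228,280),(200,282),(170,272),(118,240),(180,100)])/5+[320,130]-.5
K=8
def fill(P,o):
    m=np.zeros((110*K,90*K),np.uint8);cv2.fillPoly(m,[np.round((P-o)*K).astype(np.int32)],1);return m
O={'top':np.array([285,200]),'scene':np.array([310,120])}
M={'top':fill(T,O['top']),'scene':fill(S,O['scene'])}
th=np.linspace(0,2*np.pi,40)
def pts(p):
    x,y,psi=p;t=np.radians(30);a=np.array([-np.sin(t)*np.cos(psi),-np.sin(t)*np.sin(psi),np.cos(t)])
    u=np.array([-np.sin(psi),np.cos(psi),0]);v=np.cross(a,u)
    return np.concatenate([[np.array([x,y,.045])+h*a+rr*(np.cos(s)*u+np.sin(s)*v) for s in th] for h,rr in((0,.027),(.05,.02),(.09,.02))])
def iou(p,c):
    q=np.array([pix(c,X)[::-1] for X in pts(p)]).astype(np.float32)
    m=fill(cv2.convexHull(q)[:,0],O[c]);return (m&M[c]).sum()/(m|M[c]).sum()
for cams in (['top'],['scene'],['top','scene']):
    f=lambda p:-sum(iou(p*[.01,.01,.1],c) for c in cams)
    best=min((minimize(f,[46.7,1.9,k],method='Nelder-Mead',options=dict(initial_simplex=np.array([[46.7,1.9,k],[47.7,1.9,k],[46.7,2.9,k],[46.7,1.9,k+1]]))) for k in (1.,2.5)),key=lambda b:b.fun)
    p=best.x*[.01,.01,.1];print(cams,p[:2],np.degrees(p[2]),best.fun/len(cams))
print('rack corners',*[world('top',y/6+209.5,x/6+294.5,.003)[:2] for x,y in((70,57),(265,15),(320,245),(128,300))])
print('ring',world('top',206.3,446.8,.075),world('scene',121.5,252.5,.075),tri((121.5,252.5),(206.3,446.8)))
print('stage', *[world('top',y/6.5+179.5,x/6.5+414.5,.075)[:2] for x,y in((478-390,20),(440-390,295),(720-390,333))])
E
python3 c.py
```

```text
Traceback (most recent call last):
  File "c.py", line 21, in <module>
    best=min((minimize(f,[46.7,1.9,k],method='Nelder-Mead',options=dict(initial_simplex=np.array([[46.7,1.9,k],[47.7,1.9,k],[46.7,2.9,k],[46.7,1.9,k+1]]))) for k in (1.,2.5)),key=lambda b:b.fun)
  File "c.py", line 21, in <genexpr>
    best=min((minimize(f,[46.7,1.9,k],method='Nelder-Mead',options=dict(initial_simplex=np.array([[46.7,1.9,k],[47.7,1.9,k],[46.7,2.9,k],[46.7,1.9,k+1]]))) for k in (1.,2.5)),key=lambda b:b.fun)
              ~~~~~~~~^^^^^^^^^^^^^^^^^^^^^^^^^^^^^^^^^^^^^^^^^^^^^^^^^^^^^^^^^^^^^^^^^^^^^^^^^^^^^^^^^^^^^^^^^^^^^^^^^^^^^^^^^^^^^^^^^^^^^^^^^^^^^^^^^^^^^
  File "c.py", line 20, in <lambda>
    f=lambda p:-sum(iou(p*[.01,.01,.1],c) for c in cams)
                ~~~^^^^^^^^^^^^^^^^^^^^^^^^^^^^^^^^^^^^^
  File "c.py", line 20, in <genexpr>
    f=lambda p:-sum(iou(p*[.01,.01,.1],c) for c in cams)
                    ~~~^^^^^^^^^^^^^^^^^^
  File "c.py", line 17, in iou
    q=np.array([pix(c,X)[::-1] for X in pts(p)]).astype(np.float32)
                ~~~^^^^^
  File "h.py", line 12, in pix
    m=eyes.camera_model(cam);p=np.array(m['R'])@np.array(X)+m['t']
ValueError: time passes only in moves, steps and waits
```

Request:
carry_out([
  [0,0,0,-4,0],
  [0,0,0,-4,0],
])

```text
time_s: 2.55
eef_pos: [0.1629, 0.5003, 0.2741]
tcp_rot: [179.7, -0.0, 162.0]
force: [-0.2, 0.7, -0.9]
opening: 0.0855
```

```bash
python3 - <<'E'
s=open('h.py').read()
s=s.replace("from bench import r, eyes\n","from bench import r, eyes\nCM={c:eyes.camera_model(c) for c in('scene','top')}\n").replace("m=eyes.camera_model(cam)","m=CM[cam]")
open('h.py','w').write(s)
E
python3 c.py
```

```text
['top'] [0.4733 0.0189] 13.196689223382437 -0.9557783776835069
['scene'] [0.4703 0.0189] 16.048343657683144 -0.9112872278301494
['top', 'scene'] [0.4723 0.0187] 13.697646506878469 -0.922869588288226
rack corners [0.5129 0.074 ] [ 0.5324 -0.0131] [ 0.4305 -0.0376] [0.4057 0.0471]
ring [ 0.5421 -0.2819  0.075 ] [ 0.5394 -0.2853  0.075 ] (array([ 0.5418, -0.2809,  0.0786]), np.float64(9.576922717689322e-05))
stage [ 0.6022 -0.2363] [ 0.4949 -0.219 ] [ 0.4811 -0.326 ]
```

Request:
carry_out([
  [0,0,6,0,0],
  [0,0,12,0,0],
  [0,0,18,0,0],
  [0,0,24,0,0],
  [0,0,30,0,0],
  [0,0,36,0,0],
  [0,0,40,0,0],
  [0,0,40,0,0],
])

```text
time_s: 3.55
eef_pos: [0.2448, 0.7518, 0.2765]
tcp_rot: [-178.3, 0.0, 162.0]
force: [0.1, 1.0, 2.5]
opening: 0.0857
```

Request:
carry_out([
  [0,0,10,0,0],
  [0,0,20,0,0],
  [0,0,30,0,0],
  [0,0,30,0,0],
])

```text
time_s: 4.05
eef_pos: [0.2456, 0.7543, 0.2619]
tcp_rot: [-177.3, -0.0, 162.0]
force: [0.3, -0.0, 1.1]
opening: 0.0853
```

Run:
```python
from h import *
o=r.get_obs();print(o['q'],o['eef_pos'],o['tcp_rot'])
```

```text
[7.19634992e+01 5.41018141e+01 7.71217057e+01 1.15760477e+02
 2.65860172e-03 9.00018466e+01] [0.24559028 0.75425822 0.26193082] [-1.77259415e+02 -2.56726633e-03  1.61961528e+02]
```

Request:
carry_out([
  [0,0,5,-6,0],
  [0,0,10,-12,0],
  [0,0,15,-18,0],
  [0,0,20,-24,0],
  [0,0,20,-24,0],
])

```text
time_s: 4.68
eef_pos: [0.2431, 0.7464, 0.3078]
tcp_rot: [179.4, 0.0, 162.0]
force: [-0.5, 0.1, -0.4]
opening: 0.0853
```

Run:
```python
from h import *
o=r.get_obs();print(o['q'],o['eef_pos'],o['tcp_rot'])
```

```text
[ 7.19631483e+01  5.07684000e+01  7.71120938e+01  1.15755208e+02
 -2.64439084e-04  8.99996065e+01] [0.2430652  0.74643941 0.30779174] [1.79411515e+02 2.68466895e-04 1.61963539e+02]
```

Request:
carry_out([
  [0,0,0,-15,0],
  [0,0,0,-30,0],
  [0,0,0,-45,0],
  [0,0,0,-60,0],
  [0,0,0,-60,0],
  [0,0,0,-60,0],
])

```text
time_s: 5.42
eef_pos: [0.2352, 0.7224, 0.3996]
tcp_rot: [172.6, 0.0, 162.0]
force: [-0.6, 0.0, 0.3]
opening: 0.0856
```

Run:
```python
from h import *
o=r.get_obs();print(o['q'],o['eef_pos'],o['tcp_rot'])
```

```text
[ 7.19639317e+01  4.39327422e+01  7.70452251e+01  1.15755458e+02
 -1.11239387e-03  8.99990258e+01] [0.23523096 0.72240021 0.39960114] [1.72642975e+02 1.22798934e-03 1.61964755e+02]
```

Request:
carry_out([
  [0,0,0,5,-10.5],
  [0,0,0,9,-21],
  [0,0,0,9,-31.5],
  [0,0,0,9,-42],
  [0,0,0,9,-52.5],
  [0,0,0,9,-63],
  [0,0,0,9,-73.5],
  [0,0,0,9,-84],
])

```text
time_s: 6.42
eef_pos: [0.2388, 0.7333, 0.3097]
tcp_rot: [178.7, 7.2, -118.6]
force: [0.1, 0.2, -0.8]
opening: 0.0856
```

Run:
```python
from h import *
from scipy.spatial.transform import Rotation as Ro
o=r.get_obs();print(np.round(o['q'],2),o['eef_pos'],o['tcp_rot']);print(Ro.from_euler('xyz',o['tcp_rot'],degrees=True).as_matrix().round(3))
```

```text
[71.96 32.38 42.46 92.77  0.   10.51] [0.23882211 0.73334901 0.30966451] [ 178.65965725    7.18078858 -118.63303123]
[[-0.475 -0.879  0.039]
 [-0.871  0.477  0.121]
 [-0.125  0.023 -0.992]]
```

Request:
carry_out([
  [0,-6,0,6,0],
  [0,-12,0,12,0],
  [0,-18,0,18,0],
  [0,-24,0,24,0],
  [0,-30,0,30,0],
  [0,-36,0,36,0],
])

```text
time_s: 7.18
eef_pos: [0.35, 0.93, 0.0662]
tcp_rot: [178.3, 9.3, -119.0]
force: [0.7, 0.1, 0.7]
opening: 0.0854
```

```bash
cat > o.py <<'E'
from h import *
from scipy.spatial.transform import Rotation as Ro
np.set_printoptions(precision=3,suppress=True)
def state():
    o=r.get_obs();R=Ro.from_euler('xyz',o['tcp_rot'],degrees=True).as_matrix();p=np.array(o['eef_pos'])
    print('t',round(float(o['time_s']),2),'q',np.round(o['q'],1),'p',p,'r',np.hypot(*p[:2]),'open',o['opening'])
    z=R[:,2];print('tilt',np.degrees(np.arccos(-z[2])),'az',np.degrees(np.arctan2(z[1],z[0])),'yaz',np.degrees(np.arctan2(R[1,1],R[0,1])));print(R)
    return o,R,p
def to(R,p,X): print('->',X,'tool cm',R.T@(np.array(X)-p)*100)
if __name__=='__main__': state()
E
python3 o.py
```

```text
t 7.17 q [69.3 67.3 77.  90.3  0.3  8.2] p [0.35  0.93  0.066] r 0.9937151293989495 open 0.08537749630143526
tilt 9.419868603934349 az 71.38399896457528 yaz 151.2265777616254
[[-0.479 -0.876  0.052]
 [-0.863  0.481  0.155]
 [-0.161  0.029 -0.987]]
```

Request:
carry_out([
  [0,2.5,-0.4,-6,0],
  [0,5,-0.8,-12,0],
  [0,7.5,-1.3,-18,0],
  [0,10,-1.8,-24,0],
  [0,13,-2.3,-30,0],
  [0,16,-2.9,-37,0],
  [0,16,-2.9,-37,0],
])

```text
time_s: 8.05
eef_pos: [0.2778, 0.7166, 0.4129]
tcp_rot: [178.2, 9.7, -119.1]
force: [13.3, 32.9, 55.6]
opening: 0.0852
```

```bash
python3 o.py
```

```text
t 8.05 q [ 68.6  43.1  77.1 114.1   0.5   7.6] p [0.278 0.717 0.413] r 0.7685615617654005 open 0.0851637346041396
tilt 9.87915595688969 az 71.27596935879174 yaz 151.2353612308247
[[-0.479 -0.876  0.055]
 [-0.862  0.481  0.162]
 [-0.169  0.03  -0.985]]
```

Request:
carry_out([
  [0,-6,1,1,0],
  [0,-12,2,2,0],
  [0,-18,3,3,0],
  [0,-24,4,4,0],
  [0,-30,5,5,0],
])

```text
time_s: 8.68
eef_pos: [0.3126, 0.8245, 0.3203]
tcp_rot: [177.7, 13.1, -119.2]
force: [0.1, -0.0, 0.2]
opening: 0.0852
```

```bash
python3 o.py
```

```text
t 8.68 q [ 69.1  50.7  77.1 103.1   0.4   8.1] p [0.313 0.824 0.32 ] r 0.8817340934409379 open 0.0852473204587984
tilt 13.284571801479109 az 70.76401819218195 yaz 151.33847719948756
[[-0.475 -0.877  0.076]
 [-0.85   0.479  0.217]
 [-0.227  0.039 -0.973]]
```

Request:
carry_out([
  [0,60,-8.5,-18.4,0],
  [0,60,-8.5,-18.4,0],
  [0,60,-8.5,-18.4,0],
  [0,60,-8.5,-18.4,0],
  [0,60,-8.5,-18.4,0],
  [0,60,-8.5,-18.4,0],
  [0,60,-8.5,-18.4,0],
  [0,60,-8.5,-18.4,0],
])

```text
time_s: 9.68
eef_pos: [0.1563, 0.4125, 0.3524]
tcp_rot: [177.7, 13.2, -119.2]
force: [-0.9, 0.2, 0.9]
opening: 0.0855
```

```bash
python3 o.py
```

```text
t 9.68 q [ 69.  -11.3  -6.2  81.7   0.4   7.9] p [0.156 0.413 0.352] r 0.44115058198922447 open 0.08550761130859895
tilt 13.371679274727471 az 70.75211357081336 yaz 151.33903968991413
[[-0.475 -0.877  0.076]
 [-0.85   0.479  0.218]
 [-0.228  0.039 -0.973]]
```

Request:
carry_out([
  [0,6,-0.8,-1.5,0],
  [0,12,-1.6,-3,0],
  [0,18,-2.4,-4.5,0],
  [0,24,-3.2,-6,0],
  [0,30,-4,-7.5,0],
])

```text
time_s: 10.3
eef_pos: [0.0432, 0.1219, 0.3556]
tcp_rot: [177.7, 13.2, -119.2]
force: [-0.7, 0.3, -0.1]
opening: 0.0854
```

```bash
python3 o.py
```

```text
t 10.3 q [ 70.2 -42.3 -19.2  99.7   0.1   9.1] p [0.043 0.122 0.356] r 0.12936096280488252 open 0.08537640723950375
tilt 13.403552997444056 az 70.74508363004385 yaz 151.3225888955198
[[-0.475 -0.877  0.076]
 [-0.85   0.48   0.219]
 [-0.229  0.039 -0.973]]
```

Request:
carry_out([
  [0,6,-0.8,-1.5,0],
  [0,12,-1.6,-3,0],
  [0,18,-2.4,-4.5,0],
  [0,24,-3.2,-6,0],
  [0,30,-4,-7.5,0],
  [0,36,-4.8,-9,0],
])

```text
time_s: 11.05
eef_pos: [-0.0137, -0.0291, 0.3601]
tcp_rot: [177.8, 12.3, -119.1]
force: [1.1, 0.6, -0.4]
opening: 0.0851
```

```bash
python3 o.py
```

```text
t 11.05 q [ 69.  -54.6 -16.4 115.8   0.5   7.9] p [-0.014 -0.029  0.36 ] r 0.03215465872792688 open 0.08512609761395139
tilt 12.478637369692022 az 71.12631785569208 yaz 151.35101253961685
[[-0.475 -0.877  0.07 ]
 [-0.854  0.479  0.204]
 [-0.213  0.038 -0.976]]
```

Request:
carry_out([
  [0,6,-0.9,0.4,0],
  [0,12,-1.8,0.8,0],
  [0,18,-2.7,1.2,0],
  [0,24,-3.6,1.6,0],
  [0,30,-4.5,2,0],
  [0,36,-5.4,2.4,0],
  [0,42,-6.3,2.8,0],
  [0,48,-7.2,3.2,0],
])

```text
time_s: 12.05
eef_pos: [-0.0136, -0.0321, 0.3479]
tcp_rot: [178.1, 10.5, -119.1]
force: [0.6, -0.8, -0.3]
opening: 0.0854
```

```bash
python3 o.py
```

```text
t 12.05 q [ 69.7 -54.6 -18.1 115.8   0.3   8.7] p [-0.014 -0.032  0.348] r 0.03487500629973706 open 0.0853573419359472
tilt 10.713309106924472 az 71.3891156702361 yaz 151.27237344606408
[[-0.478 -0.876  0.059]
 [-0.859  0.48   0.176]
 [-0.183  0.033 -0.983]]
```

Request:
carry_out([
  [0,2,0,6,0],
  [0,4,0,12,0],
  [0,6,0,18,0],
  [0,8,0,24,0],
])

```text
time_s: 12.55
eef_pos: [-0.0048, 0.0233, 0.2365]
tcp_rot: [178.3, 6.9, -118.7]
force: [-0.4, 0.4, -0.2]
opening: 0.0855
```

```bash
python3 o.py; python3 -c "
from h import *
save('near',eyes.grab_frame('scene'),(380,0,640,200),3)"
```

```text
t 12.55 q [ 41.  -54.6 -35.1 103.6   4.  -20.2] p [-0.005  0.023  0.236] r 0.02381127686256275 open 0.08553931114909145
tilt 7.1452092394706375 az 75.37170490695455 yaz 151.46844107833317
[[-0.477 -0.878  0.031]
 [-0.87   0.477  0.12 ]
 [-0.121  0.03  -0.992]]
```

View pics/near.png

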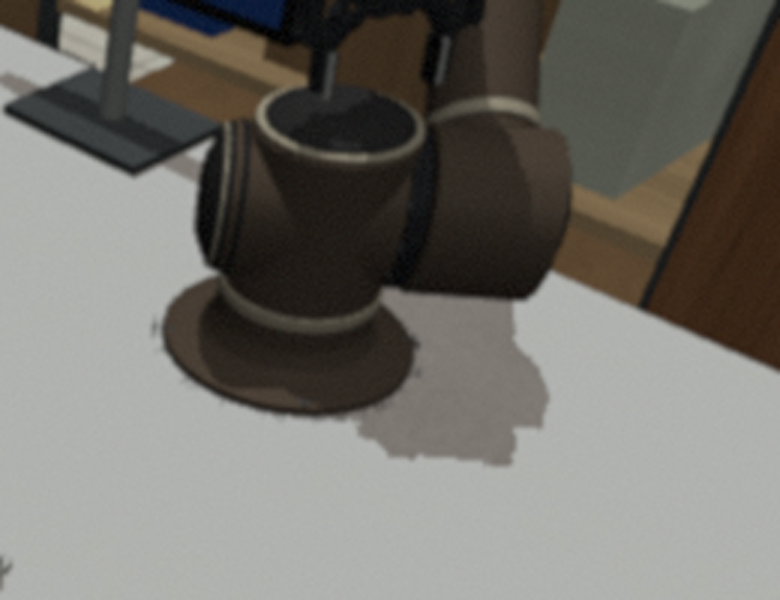

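The fingers are just above the base, so I'll lift away and then trim the remaining tilt with a push at about -45°, clear of the microscope.

Request:
carry_out([
  [0,-2,0,-6,0],
  [0,-4,0,-11,0],
  [0,-5.5,-0.4,-16,0],
  [0,-7,-6,-16,0],
  [0,-9,-12,-16,0],
  [0,-11,-18,-16,0],
  [0,-13,-23,-16,0],
  [0,-14.5,-27.4,-15.6,0],
])

```text
time_s: 13.6
eef_pos: [0.2115, 0.0163, 0.3987]
tcp_rot: [178.4, 7.0, -119.1]
force: [-0.4, -0.1, 0.4]
opening: 0.0851
```

```bash
cat >> o.py <<'E'
import sys
if __name__=='__main__' and len(sys.argv)>3:
    o,R,p=state(); 
    for i in range(1,len(sys.argv),3): to(R,p,[float(v) for v in sys.argv[i:i+3]])
E
sed -i "s/if __name__=='__main__': state()/import sys\nif __name__=='__main__' and len(sys.argv)<4: state()/" o.py
python3 o.py .5 -.5 .42 .7 -.7 .6 .7 -.7 .42
```

```text
t 13.6 q [ -5.5 -23.3  -6.2 105.7   7.1 -66.5] p [0.211 0.016 0.399] r 0.21212666466024507 open 0.0850811924009708
tilt 7.228379083857294 az 73.87982182971847 yaz 151.12542501153078
[[-0.482 -0.875  0.035]
 [-0.867  0.483  0.121]
 [-0.123  0.028 -0.992]]
-> [0.5, -0.5, 0.42] tool cm [ 30.609 -50.116  -7.346]
-> [0.7, -0.7, 0.6] tool cm [ 36.104 -76.773 -26.922]
-> [0.7, -0.7, 0.42] tool cm [ 38.312 -77.276  -9.065]
```

Request:
carry_out([
  [0,30,-50,-10,10],
  [0,30,-50,-10,20],
  [0,30,-50,-10,30],
  [0,30,-50,-10,40],
  [0,30,-50,-10,47],
  [0,30,-50,-10,47],
  [0,30,-50,-10,47],
  [0,30,-50,-10,47],
])

```text
time_s: 14.6
eef_pos: [0.4537, -0.411, 0.4236]
tcp_rot: [174.6, 4.1, -166.1]
force: [-12.5, 12.7, 1.6]
opening: 0.0852
```

```bash
python3 o.py .9 -.9 .6
```

```text
t 14.6 q [-45.2  27.8  51.1 115.8   6.3 -59.5] p [ 0.454 -0.411  0.424] r 0.6121717443162067 open 0.08519043186644948
tilt 6.75417842263351 az 66.86525663279825 yaz 104.33149118061763
[[-0.968 -0.246  0.046]
 [-0.24   0.965  0.108]
 [-0.071  0.094 -0.993]]
-> [0.9, -0.9, 0.6] tool cm [-32.701 -56.522 -20.742]
```

Request:
carry_out([
  [0,-33,-56,-20,0],
  [0,-33,-56,-20,0],
  [0,-33,-56,-20,0],
  [0,-33,-56,-20,0],
  [0,-33,-56,-20,0],
])

```text
time_s: 15.22
eef_pos: [0.5549, -0.5141, 0.3439]
tcp_rot: [177.3, 5.9, -166.2]
force: [0.4, 0.4, 0.2]
opening: 0.0851
```

```bash
python3 o.py
```

```text
t 15.22 q [-45.3  46.   72.5 115.8   6.4 -59.2] p [ 0.555 -0.514  0.344] r 0.7564919148405586 open 0.08514292384724996
tilt 6.427747508585985 az 38.229468264227066 yaz 104.09886754891896
[[-0.966 -0.243  0.088]
 [-0.238  0.969  0.069]
 [-0.102  0.046 -0.994]]
```

Request:
carry_out([
  [0,23,33,-2.5,0],
  [0,23,33,-2.5,0],
  [0,23,33,-2.5,0],
  [0,23,33,-2.5,0],
  [0,23,33,-2.5,0],
  [0,23,33,-2.5,0],
  [0,23,33,-2.5,0],
])

```text
time_s: 16.1
eef_pos: [0.2563, -0.2576, 0.3615]
tcp_rot: [177.4, 5.9, -166.1]
force: [-0.5, -0.2, 1.4]
opening: 0.0851
```

```bash
python3 o.py .437 .011 .21 .437 .011 .15
```

```text
t 16.1 q [-50.4  -8.5  -1.5  96.8   6.4 -64.3] p [ 0.256 -0.258  0.362] r 0.3634011793629741 open 0.08505937247951485
tilt 6.433975561624489 az 37.35435156777368 yaz 104.11618833592613
[[-0.966 -0.244  0.089]
 [-0.238  0.969  0.068]
 [-0.103  0.044 -0.994]]
-> [0.437, 0.011, 0.21] tool cm [-22.287  20.948  18.494]
-> [0.437, 0.011, 0.15] tool cm [-21.67   20.681  24.456]
```

Request:
carry_out([
  [0,-22.3,20.9,18.5,0],
  [0,-22.3,20.9,18.5,0],
  [0,-22.3,20.9,18.5,0],
  [0,-22.3,20.9,18.5,0],
  [0,-22.3,20.9,18.5,0],
  [0,-22.3,20.9,18.5,0],
  [0,-22.3,20.9,18.5,0],
])

```text
time_s: 16.98
eef_pos: [0.4381, 0.0119, 0.2082]
tcp_rot: [177.4, 5.7, -165.9]
force: [-0.9, -0.7, -0.5]
opening: 0.0853
```

```bash
python3 o.py .437 .011 .092;python3 - <<'E'
from h import *
t=eyes.grab_frame('top')[190:280,270:390];s=eyes.grab_frame('scene')[90:220,300:420]
save('pre',np.hstack([cv2.resize(t,(400,300),interpolation=2),cv2.resize(s,(277,300),interpolation=2)]))
E
```

```text
t 16.98 q [ -1.2  -6.2 -19.   72.4   4.  -15.2] p [0.438 0.012 0.208] r 0.43830398951662 open 0.08525503980909473
tilt 6.3078963239176264 az 38.82040304344398 yaz 104.35776285637861
[[-0.965 -0.248  0.086]
 [-0.242  0.968  0.069]
 [-0.1    0.046 -0.994]]
-> [0.437, 0.011, 0.092] tool cm [ 1.292 -0.585 11.533]
```

View pics/pre.png

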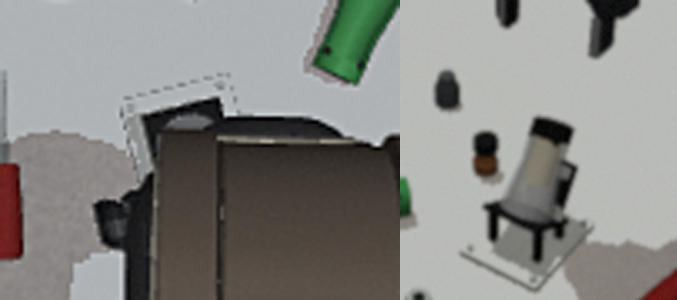

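Request:
carry_out([
  [0,0.5,-0.2,5,0],
  [0,1,-0.5,9,0],
  [0,1.3,-0.6,11.5,0],
  [0,1.3,-0.6,11.5,0],
  [1,1.3,-0.6,11.5,0],
  [1,1.3,-0.6,11.5,0],
  [1,1.3,-0.6,11.5,0],
  [1,1.3,-0.6,11.5,0],
])

```text
time_s: 18.08
eef_pos: [0.4383, 0.0076, 0.0961]
tcp_rot: [177.4, 6.1, -166.2]
force: [-2.1, 1.6, 8.1]
opening: 0.0383
```

```bash
python3 o.py .3 .3 .3;python3 - <<'E'
from h import *
s=eyes.grab_frame('scene')[90:220,290:410]
save('grip',cv2.resize(s,(480,520),interpolation=2))
o=r.get_obs();print(o['force'])
E
```

```text
t 18.07 q [ -1.8  -4.3 -31.6  57.5   4.2 -15.6] p [0.438 0.008 0.096] r 0.43838555646743305 open 0.038267501959301196
tilt 6.652482854759919 az 36.86005933309142 yaz 104.06970514441278
[[-0.966 -0.243  0.093]
 [-0.237  0.969  0.069]
 [-0.107  0.045 -0.993]]
-> [0.3, 0.3, 0.3] tool cm [  4.249  32.617 -19.502]
[-2.02878025  2.13312102  8.10483304]
```

View pics/grip.png

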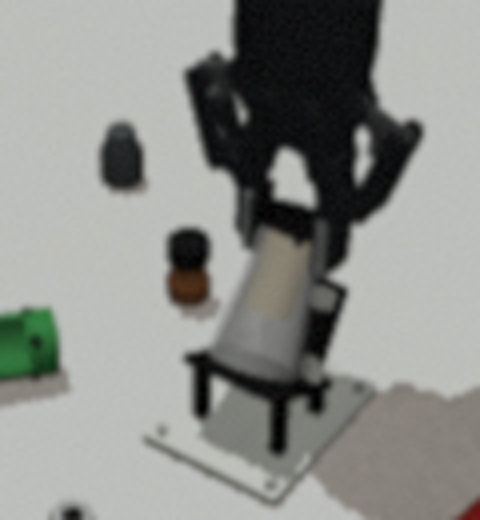

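Request:
carry_out([
  [1,1,0.1,-2.3,0],
  [1,2,0.2,-4.6,0],
  [1,3,0.3,-6.8,0],
  [1,4,0.4,-9.1,0],
  [1,5.2,0.5,-11.8,0],
  [1,5.2,0.5,-11.8,0],
])

```text
time_s: 18.88
eef_pos: [0.3757, -0.0087, 0.208]
tcp_rot: [177.5, 6.1, -166.2]
force: [0.8, -0.5, -3.7]
opening: 0.0384
```

```bash
python3 o.py .419 .276 .2 .419 .276 .125;python3 - <<'E'
from h import *
s=eyes.grab_frame('scene')[60:220,270:420]
save('lift',cv2.resize(s,(450,480),interpolation=2))
o=r.get_obs();print(o['force'])
E
```

```text
t 18.88 q [ -4.7 -13.3 -24.7  73.5   4.3 -18.4] p [ 0.376 -0.009  0.208] r 0.37580226712426007 open 0.03842958714096731
tilt 6.6064312470269515 az 35.91543308076989 yaz 104.02599627227508
[[-0.966 -0.242  0.093]
 [-0.237  0.969  0.067]
 [-0.107  0.043 -0.993]]
-> [0.419, 0.276, 0.2] tool cm [-10.831  26.517   3.122]
-> [0.419, 0.276, 0.125] tool cm [-10.031  26.193  10.572]
[ 0.03166855 -0.56768766 -2.66808959]
```

View pics/lift.png

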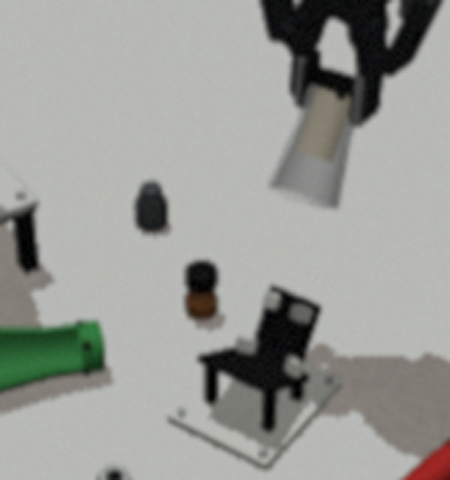

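Request:
carry_out([
  [1,-10.8,26.5,3,0],
  [1,-10.8,26.5,3,0],
  [1,-10.8,26.5,3,0],
  [1,-10.8,26.5,3,0],
  [1,-10.8,26.5,3,0],
  [1,-10.3,26.3,8,0],
  [1,-10,26.2,10.6,0],
  [1,-10,26.2,10.6,0],
])

```text
time_s: 19.92
eef_pos: [0.4156, 0.2755, 0.1191]
tcp_rot: [177.6, 5.5, -166.2]
force: [-0.5, -0.1, -2.1]
opening: 0.0389
```

```bash
cat > fitpot.py <<'E'
from h import *
from o import state
from scipy.optimize import minimize
def potaxis(p0=None):
    """dark-cap based silhouette fit of the held pot is hard; report network points and mask instead"""
    for c in('scene','top'):
        im=eyes.grab_frame(c)
        for d in eyes.landmark_of('pot',c)[:3]: print(c,'pot',round(d['score'],2),np.round(d['location'],1))
E
python3 o.py .419 .276 .0895; python3 -c "
from fitpot import *
potaxis()
print(pix('scene',[.459,.285,.012]),pix('top',[.459,.285,.012]))
"
```

```text
t 19.93 q [ 33.3   0.9 -23.6  59.5   0.5  19.3] p [0.416 0.276 0.119] r 0.49866311612704783 open 0.03893117125984113
tilt 6.060265044139417 az 37.59724522353344 yaz 104.06968684194199
[[-0.966 -0.243  0.084]
 [-0.238  0.969  0.064]
 [-0.097  0.042 -0.994]]
-> [0.419, 0.276, 0.0895] tool cm [-0.05  -0.159  2.97 ]
scene pot 0.75 [237.7 457.3]
scene pot 0.69 [177.7 264.4]
scene pot 0.22 [270.7 398.4]
top pot 0.76 [236.4 221.2]
top pot 0.57 [175.5 381. ]
[259.959 448.772] [238.429 226.108]
```

Request:
carry_out([
  [1,-0.15,0,1.5,0],
  [1,-0.05,-0.1,2.6,0],
  [1,0,-0.1,2.96,0],
  [1,-0.4,-0.1,3.0,0],
  [1,-0.7,-0.1,3.0,0],
])

```text
time_s: 20.75
eef_pos: [0.4279, 0.2793, 0.0942]
tcp_rot: [177.4, 6.0, -166.2]
force: [-0.1, 0.4, -2.9]
opening: 0.0387
```

```bash
python3 o.py; python3 -c "
from fitpot import *
potaxis();print(r.get_obs()['force'],r.get_obs()['moment'])"
```

```text
t 20.75 q [ 32.8   2.6 -25.1  55.8   0.5  19. ] p [0.428 0.279 0.094] r 0.5110256351411584 open 0.03865556809585794
tilt 6.5013406162480925 az 37.23681873684221 yaz 104.05082957406631
[[-0.966 -0.243  0.09 ]
 [-0.237  0.969  0.069]
 [-0.104  0.045 -0.994]]
scene pot 0.75 [178.9 268.3]
scene pot 0.65 [257.4 329.4]
scene pot 0.64 [251.3 454.1]
top pot 0.85 [178.3 382.4]
top pot 0.7 [234.5 220.3]
[-0.155  0.464 -2.896] [-0.104  0.157 -0.047]
```

Request:
carry_out([
  [1,1.0,0,1.1,0],
  [1,1.1,0,1.9,0],
  [1,1.17,0,2.5,0],
  [1,0.56,0,2.5,0],
  [1,-0.25,0,2.5,0],
  [1,-0.25,0,2.5,0],
])

```text
time_s: 21.7
eef_pos: [0.4349, 0.2822, 0.0743]
tcp_rot: [177.4, 6.4, -166.3]
force: [-6.2, -7.7, 31.9]
opening: 0.0385
```

```bash
python3 o.py; python3 -c "
from fitpot import *
potaxis();print(r.get_obs()['force'],r.get_obs()['moment'])"
```

```text
t 21.7 q [ 32.8   3.8 -26.5  52.8   0.4  18.9] p [0.435 0.282 0.074] r 0.5184275857722981 open 0.03851919903950864
tilt 6.9226068831406025 az 35.91722919180266 yaz 104.03530504565727
[[-0.965 -0.242  0.098]
 [-0.236  0.969  0.071]
 [-0.112  0.045 -0.993]]
scene pot 0.7 [257.2 452.6]
scene pot 0.66 [179.3 264.9]
top pot 0.66 [234.9 219.4]
top pot 0.56 [179.3 382.6]
top pot 0.5 [203.4 249.5]
[-5.679 -7.147 30.997] [-1.718  1.035 -0.064]
```

Request:
carry_out([
  [1,-0.5,0,0.05,0],
  [1,-1.0,0,0.1,0],
  [1,-1.5,0,0.15,0],
  [1,-2.1,0,0.3,0],
  [1,-2.8,0,0.45,0],
  [1,-3.2,0,0.6,0],
  [1,-3.2,0,0.6,0],
])

```text
time_s: 22.78
eef_pos: [0.4648, 0.2894, 0.0692]
tcp_rot: [177.5, 6.2, -166.2]
force: [-3.2, -5.5, 18.4]
opening: 0.0389
```

```bash
python3 o.py; python3 -c "
from fitpot import *
potaxis();print(r.get_obs()['force'],r.get_obs()['moment'])
s=eyes.grab_frame('scene');t=eyes.grab_frame('top')
save('piv',np.hstack([cv2.resize(s[170:300,390:510],(480,520),interpolation=2),cv2.resize(t[200:270,190:230],(297,520),interpolation=2)]))"
```

```text
t 22.77 q [ 31.6   7.2 -23.3  52.8   0.5  17.8] p [0.465 0.289 0.069] r 0.547541796687349 open 0.03890454823852105
tilt 6.667275021123891 az 36.1191720909697 yaz 104.02846904942001
[[-0.966 -0.242  0.094]
 [-0.236  0.969  0.068]
 [-0.107  0.044 -0.993]]
scene pot 0.69 [258.8 451.4]
scene pot 0.6 [179.8 261.5]
top pot 0.97 [181.3 383.4]
top pot 0.64 [233.4 225.7]
top pot 0.56 [204.8 247.7]
[-4.45  -5.43  17.935] [-1.478  0.754 -0.113]
```

View pics/piv.png

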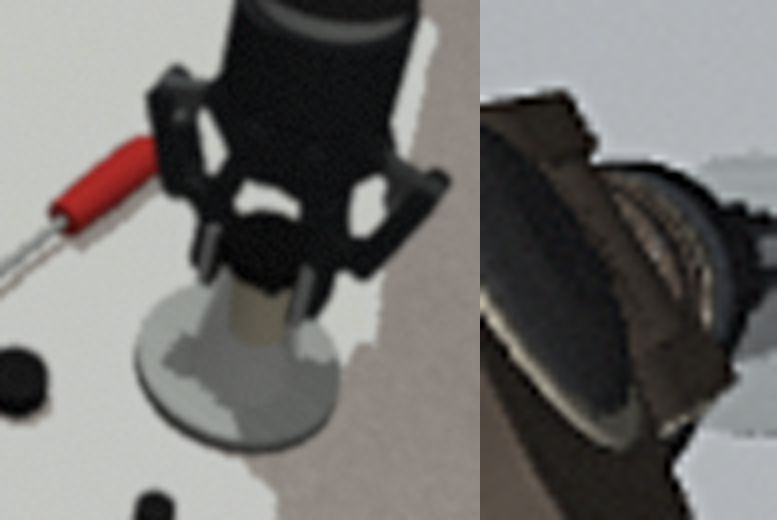

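Request:
carry_out([
  [1,-0.3,0.1,-2.5,0],
  [1,-0.4,0.15,-3.5,0],
  [1,-0.4,0.15,-3.5,0],
  [1,0,0,0.2,0],
  [1,0,0,0.2,0],
])

```text
time_s: 23.7
eef_pos: [0.4649, 0.2902, 0.0644]
tcp_rot: [177.4, 6.1, -166.2]
force: [0.7, 0.8, 2.2]
opening: 0.0383
```

```bash
python3 o.py; python3 -c "
from fitpot import *
potaxis();print(r.get_obs()['force'],r.get_obs()['moment'])
for d in eyes.trace('sleeve','scene')[:3]: print(d['score'],d['rect'])
for d in eyes.landmark_of('sleeve','scene')[:3]: print(d['score'],d['location'])
print('sleeve base: wedged',pix('scene',[.459,.285,.043]),'dropped',pix('scene',[.459,.285,.012]))"
```

```text
t 23.7 q [ 31.6   7.5 -23.6  52.3   0.6  17.8] p [0.465 0.29  0.064] r 0.5480859041940829 open 0.038301094583441414
tilt 6.638607051843618 az 36.84874965867448 yaz 104.06842415186802
[[-0.966 -0.243  0.093]
 [-0.237  0.969  0.069]
 [-0.106  0.045 -0.993]]
scene pot 0.8 [261.7 451.5]
scene pot 0.7 [180.3 263. ]
top pot 0.64 [181.2 382.7]
top pot 0.56 [238.5 224.2]
[1.308 0.419 0.612] [ 0.126 -0.347  0.071]
0.42 [257.2, 450.7]
sleeve base: wedged [250.201 451.414] dropped [259.959 448.772]
```

Request:
carry_out([
  [1,-0.3,0.1,-2.5,0],
  [1,-0.4,0.15,-3.5,0],
  [1,-0.4,0.15,-3.5,0],
  [1,0,0,0.1,0],
  [1,-0.3,0.1,-2.5,0],
  [1,-0.4,0.15,-3.5,0],
  [1,-0.4,0.15,-3.5,0],
  [1,0,0,0.2,0],
])

```text
time_s: 25.0
eef_pos: [0.4659, 0.291, 0.0645]
tcp_rot: [177.3, 6.3, -166.2]
force: [-0.7, 0.3, 0.6]
opening: 0.0384
```

```bash
python3 o.py; python3 -c "
from fitpot import *
potaxis();print(r.get_obs()['force'],r.get_obs()['moment'])
for d in eyes.landmark_of('sleeve','scene')[:3]: print(d['score'],d['location'])
s=eyes.grab_frame('scene')
save('rap',cv2.resize(s[190:290,400:500],(500,500),interpolation=2))"
```

```text
t 25.0 q [ 31.6   7.5 -23.6  52.1   0.6  17.8] p [0.466 0.291 0.065] r 0.5492900556191849 open 0.03836695559419231
tilt 6.803660771864451 az 37.0025525216566 yaz 104.06412601694811
[[-0.965 -0.243  0.095]
 [-0.237  0.969  0.071]
 [-0.109  0.046 -0.993]]
scene pot 0.8 [179.3 265.2]
scene pot 0.41 [257.5 332. ]
scene pot 0.39 [332.7 419.3]
top pot 0.73 [182.5 381.5]
top pot 0.38 [236.2 223.2]
[-0.368 -0.821 -2.353] [-0.13   0.195 -0.01 ]
```

View pics/rap.png

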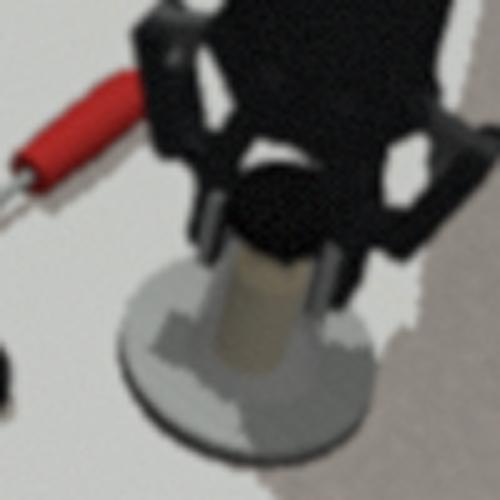

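The sleeve's lower edge is now at scene row 264, down from 255 while wedged, so it has dropped onto the plate. I'll lift straight up.

Request:
carry_out([
  [1,-0.2,0.1,-2,0],
  [1,-0.45,0.2,-4,0],
  [1,-0.7,0.3,-6,0],
  [1,-0.9,0.37,-8,0],
  [1,-1.2,0.5,-11,0],
  [1,-1.2,0.5,-11,0],
])

```text
time_s: 26.05
eef_pos: [0.4656, 0.2906, 0.1758]
tcp_rot: [177.4, 6.2, -166.2]
force: [0.4, -0.4, -1.8]
opening: 0.038
```

```bash
python3 o.py .6383 .1284 .13; python3 -c "
from fitpot import *
potaxis()
for c in('scene','top'):
    for d in eyes.landmark_of('sleeve',c)[:2]: print(c,d['score'],d['location'],world(c,*d['location'],.012))
    for d in eyes.trace('sleeve',c)[:2]: print(c,d['score'],d['rect'])
s=eyes.grab_frame('scene')
save('up',cv2.resize(s[150:290,380:500],(514,600),interpolation=2))"
```

```text
t 26.05 q [ 31.6   4.6 -12.5  66.2   0.6  17.7] p [0.466 0.291 0.176] r 0.5487932083121234 open 0.03802761466475366
tilt 6.709572499807231 az 37.07378571115761 yaz 104.05842987334111
[[-0.966 -0.243  0.093]
 [-0.237  0.969  0.07 ]
 [-0.107  0.046 -0.993]]
-> [0.6383, 0.1284, 0.13] tool cm [-12.35  -20.116   5.016]
scene pot 0.67 [180.9 267.3]
scene pot 0.63 [223.8 462.7]
top pot 0.46 [234.2 209.8]
scene 0.88 [259.2, 447.9] [0.459 0.283 0.012]
scene 0.56 [440.0, 236.8, 459.2, 268.7]
top 0.4 [238.4, 225.2] [0.459 0.287 0.012]
top 0.65 [225.0, 234.4, 230.7, 245.3]
top 0.33 [266.5, 213.2, 279.8, 269.1]
```

View pics/up.png

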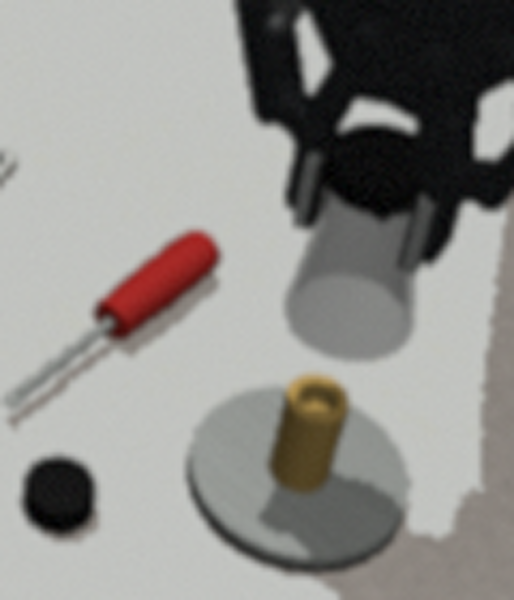

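```bash
python3 -c "
from h import *
print(world('scene',223.6,462.4,.1233),world('top',234.2,209.8,.1233), tri((223.6,462.4),(234.2,209.8)))
print(pix('scene',[.464,.2895,.1233]),pix('top',[.464,.2895,.1233]))"
```

```text
[0.45614392 0.29067835 0.1233    ] [0.46541585 0.29914169 0.1233    ] (array([0.46522327, 0.29586252, 0.1344079 ]), np.float64(0.0008086545068278495))
[225.3560911 459.0996519] [234.82853423 213.81161937]
```

Request:
carry_out([
  [1,-12.35,-20.1,3,0],
  [1,-12.35,-20.1,3,0],
  [1,-12.35,-20.1,3,0],
  [1,-12.35,-20.1,3,0],
  [1,-12.35,-20.1,3,0],
  [1,-12.35,-20.1,5,0],
])

```text
time_s: 27.25
eef_pos: [0.6378, 0.1276, 0.1284]
tcp_rot: [177.4, 6.1, -166.3]
force: [-0.0, 0.3, -2.4]
opening: 0.0384
```

```bash
python3 o.py .6383 .1284 .06;python3 -c "
from fitpot import *
potaxis()
print(pix('scene',[.636,.127,.004]))"
```

```text
t 27.25 q [10.  16.9 -3.5 63.7  3.  -3.7] p [0.638 0.128 0.128] r 0.6504382374967026 open 0.03844186857308825
tilt 6.581578012697103 az 36.921916315343545 yaz 103.99507603952328
[[-0.966 -0.242  0.092]
 [-0.236  0.969  0.069]
 [-0.105  0.045 -0.993]]
-> [0.6383, 0.1284, 0.06] tool cm [ 0.654 -0.246  6.805]
scene pot 0.75 [239.8 332.4]
scene pot 0.69 [180.9 264.9]
top pot 0.98 [180.4 382.6]
[260.378 329.34 ]
```

Request:
carry_out([
  [1,0.1,0,3,0],
  [1,0.2,0,5,0],
  [1,0.35,0,6.3,0],
  [1,0.4,0,7.2,0],
  [1,0.4,0,7.2,0],
])

```text
time_s: 28.08
eef_pos: [0.6393, 0.1319, 0.0554]
tcp_rot: [177.4, 5.9, -166.2]
force: [-0.7, -0.0, -1.0]
opening: 0.0381
```

```bash
python3 o.py;python3 -c "
from fitpot import *
potaxis();print(r.get_obs()['force'])
print(pix('scene',[.636,.127,.004]),pix('top',[.636,.127,.004]))"
```

```text
t 28.07 q [10.3 19.2 -9.8 55.3  2.9 -3.5] p [0.639 0.132 0.055] r 0.6527223783487781 open 0.038099597977037575
tilt 6.441250286042288 az 37.40925735820099 yaz 104.06457024717422
[[-0.966 -0.243  0.089]
 [-0.237  0.969  0.068]
 [-0.103  0.045 -0.994]]
scene pot 0.97 [258.8 334.5]
scene pot 0.64 [176.5 264. ]
top pot 0.93 [181.6 382.7]
top pot 0.63 [205.7 251.4]
top pot 0.22 [238.3 224.3]
[ 0.756  0.166 -0.837]
[260.378 329.34 ] [173.606 287.219]
```

```bash
python3 -c "
from h import *
im=eyes.grab_frame('scene')
for d in eyes.landmark_of('pot','scene')[:1]: print(d['location'],world('scene',*d['location'],.004))
print(world('scene',258.8,334.5,.004),world('scene',260.9,329,.004))
for d in eyes.trace('pot','scene')[:2]:
    m=d['mask'];ys,xs=np.nonzero(m);print(d['score'],d['rect'])
    for y in range(int(d['rect'][1]),int(d['rect'][3])+1,3):
        w=np.nonzero(m[y])[0]; print(y,w.min(),w.max(),(w.min()+w.max())/2) if len(w) else 0
"
```

```text
[260.4, 333.6] [0.6295091  0.13262307 0.004     ]
[0.62553182 0.13074986 0.004     ] [0.637357   0.12755239 0.004     ]
0.58 [263.1, 166.4, 305.4, 192.3]
169 265 302 283.5
172 263 303 283.0
175 263 303 283.0
178 263 304 283.5
181 264 304 284.0
184 264 301 282.5
187 265 281 273.0
190 266 271 268.5
0.56 [319.7, 223.7, 345.0, 267.8]
226 321 328 324.5
229 319 329 324.0
232 319 331 325.0
235 319 332 325.5
238 319 332 325.5
241 320 332 326.0
244 320 332 326.0
247 319 332 325.5
250 319 333 326.0
253 319 342 330.5
256 318 343 330.5
259 318 344 331.0
262 318 343 330.5
265 319 342 330.5
```

Request:
carry_out([
  [1,0,0,-0.6,0],
  [1,-0.7,-0.15,-0.5,0],
  [1,-0.7,-0.15,0.1,0],
  [1,-0.7,-0.15,0.2,0],
  [1,-0.7,-0.15,0.2,0],
  [0,-0.7,-0.15,0.2,0],
  [0,-0.7,-0.15,0.2,0],
  [0,-0.7,-0.15,0.2,0],
])

```text
time_s: 29.42
eef_pos: [0.647, 0.1321, 0.0545]
tcp_rot: [177.4, 6.0, -166.2]
force: [-0.3, -0.0, -0.5]
opening: 0.0855
```

Request:
carry_out([
  [0,-0.2,0.1,-2,0],
  [0,-0.4,0.2,-4,0],
  [0,-0.9,0.4,-9,0],
  [0,-1.5,0.6,-15,0],
  [0,-1.5,0.6,-15,0],
])

```text
time_s: 30.05
eef_pos: [0.649, 0.1317, 0.2118]
tcp_rot: [177.5, 6.5, -166.2]
force: [0.3, 1.0, 0.1]
opening: 0.0851
```

```bash
python3 o.py .45 .28 .3 .7 0 .45;python3 -c "
from fitpot import *
for c in('scene','top'):
    im=eyes.grab_frame(c)
    for d in eyes.landmark_of('pot',c)[:3]: print(c,round(d['score'],2),d['location'],world(c,*d['location'],.004))
    for d in eyes.trace('pot',c)[:3]: print(d['score'],d['rect'])
    for h in(0,.09): print(pix(c,[.6363,.127,.004+h]))
    for d in eyes.landmark_of('sleeve',c)[:1]: print(c,d['score'],d['location'],world(c,*d['location'],.012))"
```

```text
t 30.05 q [10.2 16.9  7.  73.7  2.9 -3.6] p [0.649 0.132 0.212] r 0.6622355664192251 open 0.08513102303567605
tilt 7.009365687899211 az 35.08509749742932 yaz 104.07470513399534
[[-0.965 -0.243  0.1  ]
 [-0.237  0.969  0.07 ]
 [-0.114  0.044 -0.993]]
-> [0.45, 0.28, 0.3] tool cm [14.687 19.597 -9.703]
-> [0.7, 0.0, 0.45] tool cm [ -4.514 -12.949 -24.059]
scene 0.88 [262.0, 329.8] [0.638 0.131 0.004]
scene 0.71 [177.6, 261.2] [ 0.602 -0.168  0.004]
0.86 [315.6, 226.8, 345.1, 275.5]
0.74 [264.5, 168.3, 305.5, 192.1]
[260.457 329.226]
[231.295 328.506]
scene 0.59 [258.4, 450.0] [0.454 0.284 0.012]
top 0.87 [180.5, 382.4] [ 0.619 -0.131  0.004]
0.68 [361.5, 178.1, 392.5, 216.6]
0.52 [323.9, 217.1, 350.6, 258.8]
[173.497 287.221]
[166.826 284.353]
top 0.62 [237.2, 224.4] [0.462 0.29  0.012]
```

The pot stands at about (0.638, 0.131), with the mat at (0.636, 0.127). Next I'll lean the tool for the sleeve.

Request:
carry_out([
  [0,-4,-21.4,-21.4,0],
  [0,-4,-21.4,-21.4,0],
  [0,-4,-21.4,-21.4,0],
  [0,-4,-21.4,-21.4,0],
  [0,-4,-21.4,-21.4,0],
  [0,-30,-27,-57,0],
  [0,-30,-27,-57,0],
  [0,-30,-27,-57,0],
])

```text
time_s: 31.45
eef_pos: [0.7477, -0.0669, 0.4265]
tcp_rot: [179.0, 10.3, -166.4]
force: [0.4, -0.1, 1.1]
opening: 0.0854
```

```bash
python3 o.py 1.0 -.12 .9
```

```text
t 31.45 q [ -6.9  42.   77.1 115.8   4.6 -20.3] p [ 0.748 -0.067  0.427] r 0.7506922971151817 open 0.08542758933629738
tilt 10.388159268871052 az 19.45028314182874 yaz 103.8320477719886
[[-0.956 -0.239  0.17 ]
 [-0.232  0.971  0.06 ]
 [-0.179  0.018 -0.984]]
-> [1.0, -0.12, 0.9] tool cm [-31.381 -10.341 -42.6  ]
```

Request:
carry_out([
  [0,-16,-3,-58,0],
  [0,-16,-3,-58,0],
  [0,-16,-3,-58,0],
  [0,-16,-3,-58,0],
  [0,-16,-3,-58,0],
  [0,-16,-3,-58,0],
  [0,-16,-3,-58,0],
  [0,-16,-3,-58,0],
])

```text
time_s: 32.45
eef_pos: [0.7143, -0.0581, 0.5044]
tcp_rot: [-179.1, 16.0, -166.4]
force: [-0.0, 0.3, 0.5]
opening: 0.0853
```

```bash
python3 o.py
```

```text
t 32.45 q [ -6.5  35.9  77.1 115.8   4.6 -19.4] p [ 0.714 -0.058  0.504] r 0.7166533488989075 open 0.08526231463678745
tilt 16.071515907451104 az 10.265363239795205 yaz 103.3811435821461
[[-0.934 -0.231  0.272]
 [-0.227  0.973  0.049]
 [-0.276 -0.016 -0.961]]
```

Request:
carry_out([
  [0,-20,-1,-58,0],
  [0,-20,-1,-58,0],
  [0,-20,-1,-58,0],
  [0,-20,-1,-58,0],
  [0,-20,-1,-58,0],
  [0,-20,-1,-58,0],
])

```text
time_s: 33.2
eef_pos: [0.6756, -0.0371, 0.5744]
tcp_rot: [-177.3, 21.4, -166.2]
force: [-0.1, -0.6, -0.2]
opening: 0.0851
```

Request:
carry_out([
  [0,-26,-1,-54,0],
  [0,-26,-1,-54,0],
  [0,-26,-1,-54,0],
  [0,-26,-1,-54,0],
  [0,-26,-1,-54,0],
  [0,-26,-1,-54,0],
])

```text
time_s: 33.95
eef_pos: [0.6345, -0.0117, 0.6339]
tcp_rot: [-175.9, 26.3, -165.9]
force: [-0.3, 0.2, -0.7]
opening: 0.0857
```

```bash
python3 o.py
```

```text
t 33.95 q [ -2.6  24.9  77.  115.8   3.4 -15. ] p [ 0.634 -0.012  0.634] r 0.6346049481627579 open 0.08566473081685956
tilt 26.595452973675908 az 4.993256298645631 yaz 102.32202930765645
[[-0.869 -0.213  0.446]
 [-0.219  0.975  0.039]
 [-0.443 -0.064 -0.894]]
```

Request:
carry_out([
  [0,-30,-1,-52,4],
  [0,-30,-1,-52,8],
  [0,-30,-1,-52,8],
  [0,-30,-1,-52,8],
  [0,-30,-1,-52,8],
])

```text
time_s: 34.58
eef_pos: [0.5925, 0.0097, 0.6837]
tcp_rot: [-179.5, 31.1, -174.7]
force: [0.4, 0.1, -0.2]
opening: 0.0854
```

```bash
python3 o.py .459 .285 .2 .35 .2 .35
```

```text
t 34.58 q [ -0.2  20.2  77.  115.8   2.4  -4.7] p [0.592 0.01  0.684] r 0.5925569343913348 open 0.08543232127163548
tilt 31.146034075803943 az 4.344116139218753 yaz 95.02162982035436
[[-0.852 -0.088  0.516]
 [-0.079  0.996  0.039]
 [-0.517 -0.007 -0.856]]
-> [0.459, 0.285, 0.2] tool cm [34.228 28.936 35.592]
-> [0.35, 0.2, 0.35] tool cm [36.428 21.316 16.8  ]
```

Request:
carry_out([
  [0,37.9,29,33.4,0],
  [0,37.9,29,33.4,0],
  [0,37.9,29,33.4,0],
  [0,37.9,29,33.4,0],
  [0,37.9,29,33.4,0],
  [0,37.9,29,33.4,0],
  [0,37.9,29,33.4,0],
  [0,37.9,29,33.4,0],
])

```text
time_s: 35.58
eef_pos: [0.467, 0.2067, 0.3377]
tcp_rot: [-179.5, 31.1, -174.7]
force: [1.1, 0.7, 0.4]
opening: 0.0853
```

```bash
python3 o.py .416 .282 .125; python3 -c "
from h import *
for c in('scene','top'):
  for i in range(2):
    eyes.grab_frame(c)
    for d in eyes.landmark_of('sleeve',c)[:1]: print(c,d['score'],d['location'],world(c,*d['location'],.012))
    for d in eyes.trace('sleeve',c)[:1]: print(d['score'],d['rect'])
print(pix('scene',[.459,.285,.012]),pix('scene',[.459,.285,.064]),pix('top',[.459,.285,.064]))"
```

```text
t 35.58 q [ 31.8 -16.7 -18.1  60.4 -13.8  23.2] p [0.467 0.207 0.338] r 0.5106670898231209 open 0.08533667115948404
tilt 31.1465979226557 az 4.282546280916075 yaz 95.00291975500144
[[-0.852 -0.087  0.516]
 [-0.079  0.996  0.039]
 [-0.517 -0.008 -0.856]]
-> [0.416, 0.282, 0.125] tool cm [14.755  8.111 15.868]
scene 0.59 [259.5, 448.8] [0.45807487 0.28430268 0.012     ]
0.67 [443.4, 239.2, 460.8, 267.6]
scene 0.91 [260.1, 452.0] [0.45443363 0.28936221 0.012     ]
0.73 [441.2, 240.5, 461.1, 267.7]
top 0.43 [238.7, 223.4] [0.45822727 0.29214879 0.012     ]
0.46 [216.6, 233.2, 230.9, 245.5]
top 0.41 [239.7, 226.4] [0.45565884 0.28410228 0.012     ]
0.41 [217.0, 232.7, 229.5, 247.4]
[259.95919594 448.77222536] [243.31903372 453.27745908] [237.77599736 221.47713439]
```

Request:
carry_out([
  [0,14.8,8.1,15.8,0],
  [0,14.8,8.1,15.8,0],
  [0,14.8,8.1,15.8,0],
  [0,14.8,8.1,15.8,0],
  [0,14.8,8.1,15.8,0],
])

```text
time_s: 36.8
eef_pos: [0.4147, 0.2804, 0.1247]
tcp_rot: [-179.3, 30.9, -174.5]
force: [-0.0, -0.6, 0.8]
opening: 0.0853
```

```bash
python3 o.py .468 .2868 .026
```

```text
t 36.8 q [ 45.7 -12.7 -41.6  37.  -20.   36.1] p [0.415 0.28  0.125] r 0.5006326525751005 open 0.08529702404279606
tilt 30.922716498188432 az 4.0157570934754405 yaz 95.0814391515898
[[-0.854 -0.089  0.513]
 [-0.082  0.996  0.036]
 [-0.514 -0.011 -0.858]]
-> [0.468, 0.2868, 0.026] tool cm [ 0.473  0.277 11.224]
```

Request:
carry_out([
  [0,0.3,0.3,4,0],
  [0,0.4,0.3,8,0],
  [0,0.45,0.3,10.5,0],
  [0,0.45,0.3,11.2,0],
  [0,0.45,0.3,11.2,0],
])

```text
time_s: 37.42
eef_pos: [0.4715, 0.2886, 0.0315]
tcp_rot: [-179.6, 31.3, -174.9]
force: [-0.3, -0.7, 0.4]
opening: 0.0854
```

Request:
carry_out([
  [1,0,0,0,0],
  [1,0,0,0,0],
  [1,0,0,0,0],
  [1,0,0,0,0],
  [1,0,0,0,0],
])

```text
time_s: 38.05
eef_pos: [0.4706, 0.2887, 0.0307]
tcp_rot: [-179.6, 31.3, -174.8]
force: [-3.8, -1.3, 6.2]
opening: 0.0266
```

```bash
python3 o.py; python3 -c "
from h import *
print(r.get_obs()['force'])
for c in('scene','top'):
    eyes.grab_frame(c)
    for d in eyes.landmark_of('sleeve',c)[:1]: print(c,d['score'],d['location'],world(c,*d['location'],.012))"
```

```text
t 38.05 q [ 41.1  -2.4 -46.6  19.8 -18.1  31.8] p [0.471 0.289 0.031] r 0.5520491593713385 open 0.02658521769297059
tilt 31.25530402640645 az 4.383719295164993 yaz 94.99713089842183
[[-0.851 -0.087  0.517]
 [-0.078  0.996  0.04 ]
 [-0.519 -0.006 -0.855]]
[-3.80938402 -1.32200978  6.18351499]
scene 0.69 [260.5, 449.2] [0.45939784 0.28640962 0.012     ]
top 0.59 [238.1, 225.1] [0.45984517 0.28770309 0.012     ]
```

Request:
carry_out([
  [1,-1.5,0,-2.6,0],
  [1,-4.5,0,-7.5,0],
  [1,-7.5,-0.1,-12.8,0],
  [1,5.1,-55.8,-22.5,0],
  [1,5.1,-55.8,-22.5,0],
  [1,5.1,-55.8,-22.5,0],
  [1,5.1,-55.8,-22.5,0],
  [1,5.1,-55.8,-22.5,0],
])

```text
time_s: 39.25
eef_pos: [0.4097, -0.0138, 0.1896]
tcp_rot: [-179.5, 31.2, -174.7]
force: [0.3, -0.5, -0.9]
opening: 0.0266
```

```bash
python3 o.py .36 -.281 .2
```

```text
t 39.25 q [ -5.7 -31.2 -44.8  45.6   5.2  -9.4] p [ 0.41  -0.014  0.19 ] r 0.409927174493482 open 0.026604047476431705
tilt 31.209395708515874 az 4.354556455686298 yaz 95.04518678653528
[[-0.852 -0.088  0.517]
 [-0.079  0.996  0.039]
 [-0.518 -0.007 -0.855]]
-> [0.36, -0.281, 0.2] tool cm [  5.805 -26.183  -4.506]
```

Request:
carry_out([
  [1,8.4,-26.2,1.6,0],
  [1,8.4,-26.2,1.6,0],
  [1,8.4,-26.2,1.6,0],
  [1,8.4,-26.2,1.6,0],
  [1,8.4,-26.2,1.6,0],
  [1,8.4,-26.2,1.6,0],
  [1,8.4,-26.2,1.6,0],
])

```text
time_s: 40.12
eef_pos: [0.37, -0.279, 0.1337]
tcp_rot: [-179.6, 31.1, -174.8]
force: [0.2, -1.1, -0.8]
opening: 0.0268
```

```bash
python3 o.py .48 -.281 .115 .552 -.281 .112; python3 -c "
from h import *
from o import *
p=np.array(r.get_obs()['eef_pos'])
for c in('scene','top'):
    eyes.grab_frame(c)
    for d in eyes.landmark_of('sleeve',c)[:2]: print(c,d['score'],d['location'])
    for d in eyes.trace('sleeve',c)[:2]: print(c,d['score'],d['rect'])
    print('expect base/top',pix(c,p-[.0112,.0015,.0187]),pix(c,p-[.0112,.0015,-.0333]))"
```

```text
t 40.12 q [-53.2 -13.1 -40.   45.2  25.9 -54.1] p [ 0.37  -0.279  0.134] r 0.4634042369753567 open 0.02682857547414158
tilt 31.095744483575558 az 4.442045914942271 yaz 94.97441112608013
[[-0.853 -0.087  0.515]
 [-0.077  0.996  0.04 ]
 [-0.516 -0.006 -0.856]]
-> [0.48, -0.281, 0.115] tool cm [-8.396 -1.146  7.256]
-> [0.552, -0.281, 0.112] tool cm [-14.382  -1.769  11.221]
scene 0.71 [84.7, 310.9]
expect base/top [ 82.637 309.797] [ 64.575 308.884]
top 0.72 [180.5, 204.6]
top 0.49 [280.6, 453.3]
top 0.41 [451.1, 275.9, 466.3, 292.0]
expect base/top [281.58  453.665] [283.22  460.974]
```

Request:
carry_out([
  [1,-4,-0.6,3.6,0],
  [1,-8.4,-1.1,7.2,0],
  [1,-11,-1.4,8.9,0],
  [1,-13,-1.6,10.3,0],
  [1,-14.3,-1.8,11.3,0],
  [1,-14.3,-1.8,11.3,0],
])

```text
time_s: 41.18
eef_pos: [0.5524, -0.2817, 0.1114]
tcp_rot: [-179.5, 31.1, -174.7]
force: [-0.2, -0.4, -1.7]
opening: 0.0268
```

```bash
python3 o.py .552 -.281 .0935; python3 -c "
from h import *
p=np.array(r.get_obs()['eef_pos'])
for c in('scene','top'):
  for i in range(2):
    eyes.grab_frame(c)
    for d in eyes.landmark_of('sleeve',c)[:1]: print(c,d['score'],d['location'],world(c,*d['location'],p[2]-.0187))
    for d in eyes.landmark_of('stage_mark',c)[:1]: print('mark',c,d['score'],d['location'],world(c,*d['location'],.075))
print('force',r.get_obs()['force'])
s=eyes.grab_frame('scene');t=eyes.grab_frame('top')
save('stage',np.hstack([cv2.resize(s[70:170,200:310],(440,400),interpolation=2),cv2.resize(t[170:245,410:476],(352,400),interpolation=2)]))"
```

```text
t 41.17 q [-36.2   1.2 -31.3  32.8  19.7 -37.1] p [ 0.552 -0.282  0.111] r 0.6201080700251822 open 0.026822317038197034
tilt 31.114367437924443 az 4.385097627406663 yaz 95.02818742321652
[[-0.853 -0.088  0.515]
 [-0.079  0.996  0.04 ]
 [-0.517 -0.007 -0.856]]
-> [0.552, -0.281, 0.0935] tool cm [0.955 0.086 1.511]
mark scene 0.86 [122.4, 252.5] [ 0.54151436 -0.28215683  0.075     ]
scene 0.48 [114.4, 251.6] [ 0.53645469 -0.2897412   0.09267783]
mark scene 0.17 [260.1, 451.7] [0.5003122  0.31280102 0.075     ]
top 0.42 [206.2, 449.3] [ 0.5404498  -0.28274356  0.09267783]
mark top 0.56 [207.9, 449.6] [ 0.5381219  -0.28879516  0.075     ]
top 0.65 [206.4, 450.2] [ 0.53996974 -0.28494904  0.09267783]
mark top 0.9 [206.5, 446.5] [ 0.54160068 -0.28112564  0.075     ]
force [-0.32432168  0.02987395 -0.73087619]
```

View pics/stage.png

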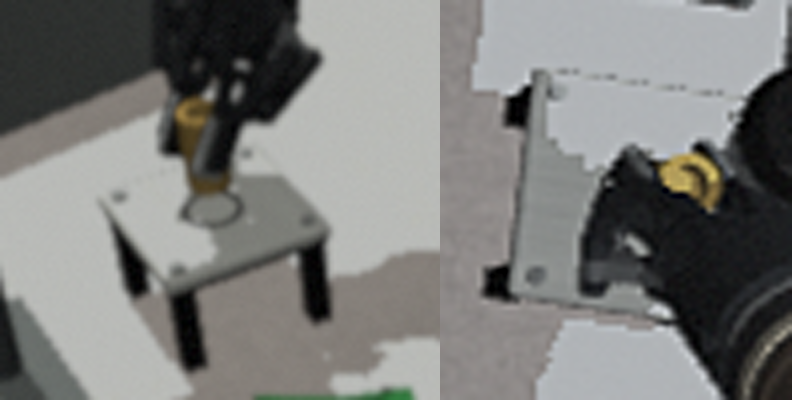

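Request:
carry_out([
  [1,0.25,0.2,0.6,0],
  [1,0.55,0.2,1.1,0],
  [1,0.75,0.2,1.4,0],
  [1,0.86,0.2,1.6,0],
  [1,0.86,0.2,1.6,0],
  [1,0.86,0.2,1.6,0],
])

```text
time_s: 42.62
eef_pos: [0.5531, -0.2799, 0.0937]
tcp_rot: [-179.5, 31.2, -174.8]
force: [0.3, 1.7, 1.7]
opening: 0.0269
```

```bash
python3 o.py; python3 -c "
from h import *
print('force',r.get_obs()['force'])
for c in('scene','top'):
  for i in range(2):
    eyes.grab_frame(c)
    for d in eyes.landmark_of('sleeve',c)[:1]: print(c,d['score'],d['location'],world(c,*d['location'],.075))"
```

```text
t 42.62 q [-36.    1.9 -33.   30.3  19.6 -36.8] p [ 0.553 -0.28   0.094] r 0.6198664052541812 open 0.026935996547723332
tilt 31.172039544434803 az 4.337421912606577 yaz 95.00084099094482
[[-0.852 -0.087  0.516]
 [-0.078  0.996  0.039]
 [-0.518 -0.007 -0.856]]
force [0.28778736 1.6762681  1.69380036]
scene 0.54 [122.0, 251.3] [ 0.5428508  -0.28555596  0.075     ]
scene 0.64 [223.0, 306.1] [0.64582469 0.06910972 0.075     ]
top 0.59 [206.4, 447.3] [ 0.54186929 -0.28314206  0.075     ]
top 0.6 [206.7, 448.3] [ 0.5411301  -0.28562875  0.075     ]
```

Request:
carry_out([
  [1,0.03,0,0.06,0],
  [1,0.03,0,0.06,0],
  [0,0.03,0,0.06,0],
  [0,0.03,0,0.06,0],
  [0,0.03,0,0.06,0],
  [0,0.03,0,0.06,0],
])

```text
time_s: 43.78
eef_pos: [0.5528, -0.2799, 0.0925]
tcp_rot: [-179.5, 31.1, -174.8]
force: [0.4, -0.2, 0.1]
opening: 0.0853
```

Request:
carry_out([
  [0,0,0,-1.5,0],
  [0,0,0,-4,0],
  [0,0,0,-8,0],
  [0,0,0,-13,0],
  [0,0,0,-16,0],
  [0,0,0,-16,0],
])

```text
time_s: 44.52
eef_pos: [0.4704, -0.2873, 0.2336]
tcp_rot: [-179.2, 31.4, -174.7]
force: [-0.2, -0.3, -0.2]
opening: 0.0855
```

```bash
python3 o.py; python3 -c "
from h import *
print('force',r.get_obs()['force'])
for c in('scene','top'):
  for i in range(2):
    eyes.grab_frame(c)
    for n,z in(('sleeve',.075),('pot',.004),('stage_mark',.075),('vial',0),('objective',0),('nut',0),('cap',0),('driver',0),('dish',0),('tube',0)):
      if i and n not in('sleeve','pot'): continue
      for d in eyes.landmark_of(n,c)[:2]: 
        if d['score']>.4: print(n,c,round(d['score'],2),np.round(world(c,*d['location'],z)[:2],3))
    for d in eyes.trace('sleeve',c)[:1]: print('rect',d['score'],d['rect'])
  print('expect',pix(c,[.5415,-.2825,.075]),pix(c,[.5415,-.2825,.127]))
print(r.get_obs()['time_s'])"
```

```text
t 44.52 q [-43.2  -8.4 -24.3  51.6  22.4 -43.8] p [ 0.47  -0.287  0.234] r 0.5512190464139184 open 0.08548130055559741
tilt 31.365975769031625 az 3.842595631488393 yaz 94.90208329438877
[[-0.85  -0.085  0.519]
 [-0.079  0.996  0.035]
 [-0.52  -0.011 -0.854]]
force [-0.2297781  -0.25008207 -0.1906137 ]
sleeve scene 0.56 [ 0.548 -0.279]
pot scene 0.77 [0.64  0.131]
pot scene 0.58 [ 0.596 -0.164]
stage_mark scene 0.6 [ 0.549 -0.286]
vial scene 0.69 [ 0.425 -0.091]
vial scene 0.59 [0.556 0.236]
objective scene 0.63 [ 0.379 -0.206]
nut scene 0.53 [0.606 0.018]
cap scene 0.73 [0.554 0.233]
driver scene 0.88 [0.461 0.168]
tube scene 0.7 [0.609 0.345]
tube scene 0.44 [ 0.495 -0.376]
rect 0.8 [246.2, 104.6, 257.3, 128.5]
sleeve scene 0.61 [ 0.546 -0.272]
pot scene 0.7 [ 0.601 -0.156]
pot scene 0.55 [0.644 0.135]
rect 0.62 [243.7, 102.1, 257.5, 125.4]
expect [122.33609137 252.42908569] [104.72085931 249.61020378]
pot top 0.74 [0.645 0.135]
pot top 0.69 [ 0.624 -0.124]
stage_mark top 0.72 [ 0.547 -0.279]
vial top 0.56 [ 0.433 -0.09 ]
objective top 0.42 [ 0.391 -0.209]
nut top 0.62 [0.606 0.017]
cap top 0.62 [0.554 0.217]
driver top 0.7 [0.467 0.164]
dish top 0.66 [0.659 0.134]
dish top 0.6 [ 0.741 -0.011]
tube top 0.68 [0.611 0.352]
rect 0.73 [326.4, 124.7, 351.7, 146.1]
sleeve top 0.5 [ 0.538 -0.277]
pot top 0.87 [0.645 0.14 ]
pot top 0.71 [ 0.618 -0.126]
rect 0.74 [442.9, 198.6, 457.6, 216.0]
expect [206.54405387 447.04879873] [204.21072205 453.55472435]
46.125
```

```bash
cat > f.py <<'E'
from h import *
from scipy.optimize import minimize
th=np.linspace(0,2*np.pi,36)
def hull(c,x,y,prof,z0):
    q=np.array([pix(c,[x+R*np.cos(s),y+R*np.sin(s),z0+h])[::-1] for h,R in prof for s in th],np.float32)
    return cv2.convexHull(q)[:,0]
def fit(n,c,guess,prof,z0):
    eyes.grab_frame(c)
    for d in eyes.trace(n,c)[:3]:
        m=d['mask'].astype(np.uint8);g=pix(c,[*guess,z0+.03])
        if not(d['rect'][0]-6<g[1]<d['rect'][2]+6 and d['rect'][1]-6<g[0]<d['rect'][3]+6): continue
        M=cv2.resize(m,None,fx=4,fy=4,interpolation=cv2.INTER_NEAREST)
        def f(p):
            k=np.zeros_like(M);cv2.fillPoly(k,[np.round(hull(c,p[0]/100,p[1]/100,prof,z0)*4+2).astype(np.int32)],1)
            return -(k&M).sum()/(k|M).sum()
        g0=np.array(guess)*100;b=minimize(f,g0,method='Nelder-Mead',options=dict(initial_simplex=[g0,g0+[1,0],g0+[0,1]],xatol=.02,fatol=1e-3))
        print(n,c,round(d['score'],2),'xy',np.round(b.x/100,4),'IoU',round(-b.fun,3),d['rect']);return
for i in range(2):
  for c in('scene','top'):
    fit('pot',c,(.638,.13),((0,.027),(.05,.02),(.09,.02)),.004)
    fit('sleeve',c,(.5415,-.2825),((0,.014),(.052,.014)),.075)
img=eyes.grab_frame('scene')
print(r.get_obs()['time_s'])
E
python3 f.py
```

```text
pot scene 0.81 xy [0.6055 0.19  ] IoU -0.0 [314.8, 226.1, 341.4, 276.5]
sleeve scene 0.63 xy [ 0.5715 -0.2875] IoU -0.0 [247.0, 102.0, 260.8, 127.7]
pot top 0.71 xy [0.6055 0.19  ] IoU -0.0 [273.8, 155.3, 293.9, 182.6]
sleeve top 0.55 xy [ 0.579 -0.28 ] IoU -0.0 [442.7, 197.4, 458.8, 214.8]
pot scene 0.69 xy [0.6055 0.19  ] IoU -0.0 [316.0, 225.4, 341.4, 273.2]
sleeve scene 0.74 xy [ 0.5715 -0.2975] IoU -0.0 [240.9, 102.0, 258.6, 128.8]
pot top 0.87 xy [0.588  0.1725] IoU -0.0 [273.3, 154.8, 291.4, 184.5]
sleeve top 0.48 xy [ 0.579 -0.28 ] IoU -0.0 [440.7, 198.2, 460.1, 216.4]
46.975f.py:15: RuntimeWarning: overflow encountered in scalar negative
  return -(k&M).sum()/(k|M).sum()
```

Unsigned overflow in the script, so I'll fix it and rerun.

```bash
sed -i 's/return -(k&M).sum()\/(k|M).sum()/return -float((k\&M).sum())\/float((k|M).sum())/' f.py; python3 f.py
```

```text
sleeve scene 0.83 xy [ 0.5408 -0.2817] IoU 0.879 [246.9, 102.7, 258.3, 128.9]
pot top 0.78 xy [0.6436 0.1326] IoU 0.826 [273.1, 155.4, 292.5, 181.8]
sleeve top 0.52 xy [ 0.5403 -0.2805] IoU 0.908 [441.8, 198.9, 457.1, 216.1]
pot scene 0.89 xy [0.6412 0.1303] IoU 0.932 [315.6, 225.3, 343.4, 273.2]
sleeve scene 0.49 xy [ 0.5406 -0.2836] IoU 0.933 [243.3, 102.1, 257.5, 130.1]
pot top 0.79 xy [0.6438 0.1339] IoU 0.947 [271.8, 155.0, 293.8, 180.6]
sleeve top 0.49 xy [ 0.5405 -0.2803] IoU 0.882 [441.4, 198.0, 458.7, 216.4]
47.825
```

```bash
python3 -c "
from bench import r
print(r.get_obs()['force'],r.hand_in())"
```

```text
the job is handed in; nothing more can be done
[-0.13728774  0.21301719 -0.15723912] None
```

I finished the job and handed it in at about 48 s of the 67 s allowed. No verdict is reported, so the results below are my own camera and force checks.

**What I did**
- **Leaning the tool:** the moves can't tilt the tool directly. I changed its lean by pushing against the arm's reach limits, which cost about 20 s of trials. During this the fingers came close above the robot's own base, with no contact force showing.
- **Pot and sleeve:** I gripped the pot in the rack and drew it out along its leaning axis. I then pivoted it upright in the fingers against the plate and rapped it three times. The sleeve dropped and stood on the plate.
- **Placing:** I released the pot on the smaller blue mat. With the tool leaned 31°, I set the sleeve on the stage, released it and backed off.

**Last checks**
- **Sleeve:** it stands at about (0.5405, -0.2815). The ring mark is at about (0.5415, -0.282), so it is within roughly 2 mm.
- **Pot:** it stands at about (0.6425, 0.132). The mat centre is at about (0.636, 0.127), so it is about 8 mm off centre with 15 mm allowed. Single readings of the pot spread by several millimetres, and the worst was about 16 mm off. I trusted the outline fits and did not correct it.
- **Bystanders:** all seven still read within about 16 mm of where they started, which is about the error of those readings. I kept clear of the microscope and saw no contact force there.
- **Failed or disagreed:** the pot slipped about 5 mm up in the grip on the first rap. One outline-fit run failed on a script error and was repeated.

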